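# Restock and lock the label tower

### The arm

A 6-joint arm with a two-finger parallel gripper is mounted at the origin on a cart in front of the work surface, level with it; the furniture and walls round the work are solid. World frame = base frame: x ahead of the robot, y to its left, z up, the work surface at z = 0. Lengths are in m, angles in degrees, forces in N, time in s.
With the tool pointing down it reaches from about 0.35 to 0.775 m from the base axis. Payload 7.3 kg.
Tool frame: the origin (TCP) lies on the centre line of the jaws, within the pads' length; the fingertips stand 25 mm ahead of it and the grasp point (between the pads) lies 6 mm ahead of it; z points along the fingers, y is the direction in which the jaws open and shut (so a half turn about z gives the same grasp; the last joint's range is limited). The gripper opens to 92 mm and grips with 3 to 60 N. Pads are 19 mm wide; open, the fingers measure 130 mm over their backs; the gripper's body (75 mm by 190 mm) begins 47 mm behind the grasp point.
Start: joints at [-78.667, 19.595, 87.324, -0, 73.075, -8.365], TCP at [0.177, -0.494, 0.23] pointing down, gripper open.
Joint ranges: [-145.02, 145.02], [-44.19, 115.74], [2.07, 154.8], [-57.11, 237.11], [16.16, 152.29], [-177.93, 177.93]. Speed limits (degrees/s): [147.25, 147.25, 180, 180, 180, 180].

### API

Orientations are given as [roll, pitch, yaw] about the fixed x, y, z axes, in that order (R = Rz(yaw) Ry(pitch) Rx(roll)).
In Python, from plant import bot gives the robot as it stands. The module is installed in compiled form; this text tells all that it offers.
- The arm moves only by the tool play_rows, never from a script. Its argument "targets" is a list of rows, each a list of 7 numbers: the turn, a rotation vector about the tool's x, y, z in rad, then the shift along the tool's x, y, z in mm, then the closure, from -1 (fully open) to 1 (shut). In form: [[wx, wy, wz, dx, dy, dz, fingers], ...]. A call has 1 to 12 rows; each row shifts and turns the commanded pose from where the row before left it, along the tool's axes as they then stand; what a row does not reach is not made up. A row lasts 1/8 s, in which the tool goes at most 62.5 mm and 10.7 degrees, less where a joint would pass 70% of its speed; a pose out of reach is approached as far as the arm can. A call is refused whole if a number of a shift passes 62.5 or a number of a turn 0.188, either way. A call with a gripper value outside its range is refused whole. The fingers move at their own pace and stop on an object; the grip force is fixed at half the most. Time passes only in rows, so rows that do not move let the fingers close. It gives the time, the measured TCP pose, the force and the opening at its end, in the units of the state.
- bot.sense(): the state, without advancing time (a new reading comes with each control period).
- bot.camera(name): name is "side" or "top"; returns a dict with "color" (480x640x3 uint8, red, green, blue), "range_z" (480x640 float32, m along the optical axis (not along the pixel's ray), 0 where there is no reading), "fx", "fy", "cx", "cy" (pixels), "cam_to_world" (4x4, takes a point from camera to world coordinates). Camera axes: x right, y down, z forward; pixel columns grow to the right and rows downward; lengths in m; the calibration is good to about 2 mm. A picture is of the moment at which its call begins.
- bot.sign_off(): hands the job in, once; it reports no verdict.
The state is a dict: "clock": time; "joint_positions": joint angles; "qd": joint speeds; "tau": joint torques, N m; "tcp_pos": TCP position; "eef_rot": TCP orientation; "contact_force": force on the tool from outside, world axes, zero at the start; "ft_torque": the same for the moment, N m; "opening": opening from 0.0 (shut) to 1.0 (fully open).
Only numpy, scipy, OpenCV 4.12 (cv2) and the standard library are available. Lean on these libraries where they do the work, as an engineer would, in place of code of your own. Each camera call takes 0.05 s, during which the arm holds its last target.

### The job

Restock the locked label tower on the desk: turn its locking collar anticlockwise by the lever as far as it goes to free the cover, flip the spring cover open, drop every narrow label roll that is lying about flat into the clear tube so that they form one column, flip the cover shut until it snaps home, and turn the collar clockwise again as far as it goes, to the locked mark. Leave the one wide label roll and everything else on the desk where it is.

Things in the scene. Friction and masses are not known exactly. Their poses are not given: they have to be found in the camera images.
- tower_mouth (a point): centre of the label tower's mouth, on the tube's axis, 128 mm above the desk; z up, x from the tower's front (tab, hasp) to its back (hinge). The tower is fixed: foot 124 mm diameter, 14 mm high, upright clear tube with 69 mm bore, inner floor 14 mm above the desk; the mouth flares from 69 to 78 mm over its top 9 mm (rim 89 mm outside). Five rolls (100 mm) fit.
- cover (a joint): tower's hinged cover, a 90 mm disc 7 mm thick lying on the rim. 0 = shut, 2.2 rad = open stop (leaning back 36 degrees past upright). An over-centre spring drives it to the nearer stop: it turns over at about 1.25 rad; let go beyond 1.5 it springs open, below 1.0 it springs shut. Under 2 N at the tab moves it.
- cover_hinge (a point): middle of the cover's hinge line at the back of the rim: 54 mm behind the tube's axis, 3 mm above the mouth; x from the tower's front to its back, y along the hinge line. The cover turns about y, its front rising as the joint grows.
- cover_tab (a point): grip point in the finger tab on the cover: 30 mm long front to back, 10 mm thick along y, standing 30 mm above the cover's top; the point is 18 mm above that top. Shut, it lies 32 mm in front of the tube's axis, 86 mm in front of and 22 mm above the hinge line. Moves and turns with the cover. A 16 mm wide metal hasp hangs down outside the front rim, to 66 mm from the axis.
- collar (a joint): dark ribbed locking collar round the tube's neck, turning about the tube's axis. 0 = unlocked stop, 0.9 rad = locked stop (white pointer at the solid bar), growing clockwise seen from above; it starts locked and stays where it is left. Locked, its tongue covers the toe of the cover's hasp and holds the cover shut; turned with the cover open, it keeps it from shutting.
- lever_grip (a point): grip point in the collar's upright lever, 72 mm from the tube's axis, 118 mm above the desk. The lever is 12 mm thick (along the way it turns), 18 mm long radially, its top 136 mm above the desk. Unlocked it stands 25 degrees behind the tower's right (-y) side, locked 27 degrees in front of it, turning about the tube's axis. Its axes turn with the collar.
- roll_1_center (a point): centre (half-way up) of a narrow label roll: a rigid flat ring of cream label stock on a brown board core, 64 mm outside diameter, 27 mm bore, 20 mm thick, 50 to 100 g, lying flat on the desk at the start; z is its axis (either face may be up). Three to five of the five narrow rolls are there.
- roll_2_center (a point): centre (half-way up) of a narrow label roll: a rigid flat ring of cream label stock on a brown board core, 64 mm outside diameter, 27 mm bore, 20 mm thick, 50 to 100 g, lying flat on the desk at the start; z is its axis (either face may be up). Three to five of the five narrow rolls are there.
- roll_3_center (a point): centre (half-way up) of a narrow label roll: a rigid flat ring of cream label stock on a brown board core, 64 mm outside diameter, 27 mm bore, 20 mm thick, 50 to 100 g, lying flat on the desk at the start; z is its axis (either face may be up). Three to five of the five narrow rolls are there.
- roll_4_center (a point): centre (half-way up) of a narrow label roll: a rigid flat ring of cream label stock on a brown board core, 64 mm outside diameter, 27 mm bore, 20 mm thick, 50 to 100 g, lying flat on the desk at the start; z is its axis (either face may be up). Three to five of the five narrow rolls are there.
- roll_5_center (a point): centre (half-way up) of a narrow label roll: a rigid flat ring of cream label stock on a brown board core, 64 mm outside diameter, 27 mm bore, 20 mm thick, 50 to 100 g, lying flat on the desk at the start; z is its axis (either face may be up). Three to five of the five narrow rolls are there.
- wide_roll: the one wide label roll, 92 mm diameter and 45 mm high, too big for the tube; to be left. Origin at the centre of its underside.
- stapler: desk stapler, 133 x 37 x 54 mm, to be left; origin at the centre of its underside, long along its y
- number_stamp: red hand stamp, 41 x 60 x 92 mm, to be left; origin at the centre of its underside
- cup_a: clear specimen cup with white lid, 58 mm diameter, 65 mm high, to be left; origin at the centre of its underside
- cup_b: another such cup
- cup_c: another such cup
Not all that is in view belongs to the job. Leave any orange, red or yellow look-alike of the part that bears roll_4_center alone.

How it is judged:
By the outcome, as a careful person would: the job done as asked, in the order asked, and still so for the second after the job is handed in, with the robot touching nothing.
Of roll_1, roll_2, roll_3, roll_4, roll_5 only 3 to 5 are there at a start; the rules pass over those that are not, and their reading is None.
At some moment in a run one of roll_1, roll_2, roll_3, roll_4, roll_5 may be knocked a few centimetres aside while the robot is not near it.
Once in a run the grip may slacken for a moment while it holds something.
It also fails if it takes over 200 s, if anything falls off the work surface, if the arm or the gripper's body presses on something with over 40 N, if the wrist force passes 120 N, or if a joint passes its speed limit or range.

## Working session

There is one attempt and no reset: what is moved stays moved. The work goes in short steps, Python scripts to look and compute and a tool call to move; the robot and the scene stay as the last step left them, time stands still between calls to the robot, and variables do not carry over. Pictures are saved under pics/ and viewed, and the job is handed in when it is done.

Besides the shell and the picture viewer there is one more tool, called after "Emit:" by a JSON object that holds its "op" and its "data". play_rows: Moves the arm, as the interface text tells. Its arguments: {"type":"object","properties":{"targets":{"type":"array"}},"required":["targets"]}

```bash
mkdir -p pics; cat > h.py <<'E'
import numpy as np, cv2
from plant import bot
from scipy.spatial.transform import Rotation as R
def snap(cam,name,crop=None,scale=1):
    c=bot.camera(cam); im=c["color"][:,:,::-1].copy()
    if crop: 
        x0,y0,x1,y1=crop; im=im[y0:y1,x0:x1]
    if scale!=1: im=cv2.resize(im,None,fx=scale,fy=scale,interpolation=cv2.INTER_CUBIC)
    cv2.imwrite("pics/"+name+".png",im); return c
def world(c):
    z=c["range_z"].astype(float); v,u=np.mgrid[:480,:640]
    p=np.stack([(u-c["cx"])/c["fx"]*z,(v-c["cy"])/c["fy"]*z,z,np.ones_like(z)],-1)
    return (p@c["cam_to_world"].T)[...,:3]
E
python3 - <<'E'
from h import *
import pickle
s=bot.sense(); print(s)
for n in("top","side"):
    c=snap(n,n+"0"); pickle.dump(c,open(n+"0.pkl","wb")); print(n,c["fx"],c["cx"],c["cy"],c["cam_to_world"].round(3).tolist())
E
```

```text
{'clock': 0.0, 'joint_positions': array([-7.86672808e+01,  1.96361372e+01,  8.73792564e+01, -1.06773944e-03,
        7.30732988e+01, -8.36669924e+00]), 'qd': array([-0.00211614,  0.033358  ,  0.08783349,  0.00250412, -0.10842351,
        0.02372234]), 'tau': array([-9.75876719e-04, -4.31244242e+01, -2.44223642e+01,  7.18094129e-02,
        5.58630866e-02, -1.15667140e-04]), 'tcp_pos': array([ 0.17689063, -0.49386425,  0.22933532]), 'eef_rot': array([-1.79912103e+02, -1.18953202e-02,  1.96997210e+01]), 'contact_force': array([ 0.35284503, -0.11133389, -0.74501051]), 'ft_torque': array([-0.03185997, -0.01388228,  0.04825144]), 'opening': 0.9971059972499274}
top 435.9904675908252 315.3204995860521 241.48735231734153 [[0.023, -0.998, 0.05, 0.509], [-1.0, -0.024, -0.007, -0.138], [0.008, -0.049, -0.999, 0.971], [0.0, 0.0, 0.0, 1.0]]
side 479.7929825233355 323.95380508384903 231.85680803015657 [[0.998, 0.054, -0.031, 0.602], [0.063, -0.856, 0.512, -0.61], [0.001, -0.513, -0.858, 0.941], [0.0, 0.0, 0.0, 1.0]]
```

View pics/top0.png

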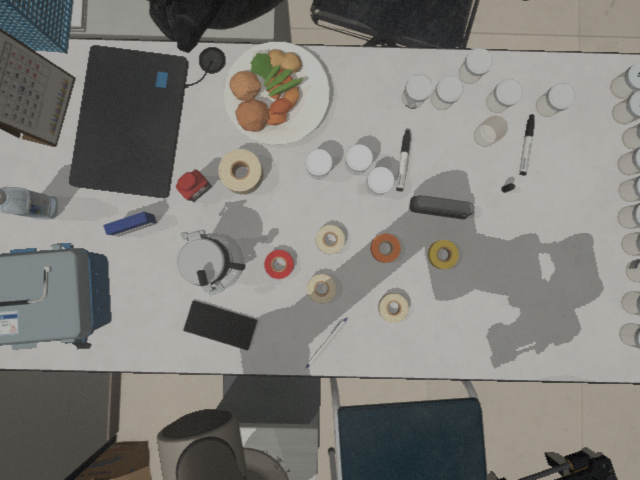

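View pics/side0.png

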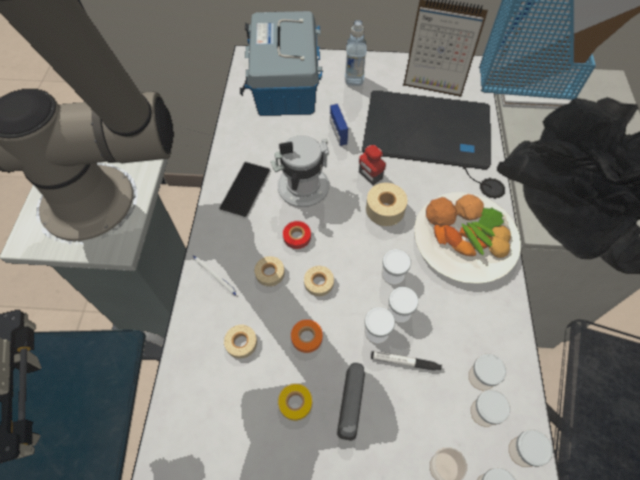

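Top view: three cream rolls at about (330,239), (321,288) and (394,307). The red, orange and yellow rings are look-alikes. The tower is near (205,260) and the wide roll at (240,171). Next I'll measure these.

```bash
python3 - <<'E'
from h import *
import pickle
c=pickle.load(open("top0.pkl","rb")); W=world(c)
d=pickle.load(open("side0.pkl","rb")); WS=world(d)
print("desk z",np.median(W[340:360,300:310,2]))
for u,v in[(330,239),(321,288),(394,307),(280,264),(386,248)]:
    w=W[v-25:v+25,u-25:u+25].reshape(-1,3); m=(w[:,2]>.012)&(w[:,2]<.03)
    q=w[m]; (cx,cy),r=cv2.minEnclosingCircle((q[:,:2]*1000).astype(np.float32)); print((u,v),round(cx),round(cy),round(r),np.median(q[:,2]).round(4),m.sum())
for n,X in(("top",W),("side",WS)):
    m=(X[...,2]>.10)&(X[...,2]<.20)&(X[...,1]>.0)&(X[...,1]<.3)&(X[...,0]>.3)&(X[...,0]<.65)
    q=X[m]; print(n,len(q),q.min(0),q.max(0))
    for lo,hi in((.115,.126),(.126,.133),(.133,.140),(.14,.15),(.15,.18)):
        k=q[(q[:,2]>lo)&(q[:,2]<hi)]
        if len(k)>2: (cx,cy),r=cv2.minEnclosingCircle((k[:,:2]*1000).astype(np.float32)); print(lo,len(k),round(cx),round(cy),round(r,1))
for n,cc,cr in(("t",c,(160,215,270,300)),("s",d,(260,120,350,215))):
    x0,y0,x1,y1=cr; cv2.imwrite(f"pics/tw{n}0.png",cv2.resize(cc["color"][y0:y1,x0:x1,::-1],None,fx=6,fy=6,interpolation=cv2.INTER_CUBIC))
E
```

```text
desk z 0.0011689602889207173
(330, 239) 563 -177 32 0.0209 556
(321, 288) 455 -161 32 0.021 563
(394, 307) 417 -318 32 0.021 590
(280, 264) 506 -66 32 0.0209 564
(386, 248) 547 -299 32 0.0211 568
top 3388 [3.55494474e-01 2.79457851e-04 1.00013054e-01] [0.56780106 0.2999816  0.16852374]
0.115 384 432 152 163.9
0.126 259 432 151 165.2
0.133 1884 434 150 164.9
0.14 104 431 154 160.0
0.15 115 478 64 14.7
side 2431 [0.35648769 0.00074274 0.10003618] [0.56868507 0.299975   0.16879488]
0.115 317 436 152 166.0
0.126 254 433 150 165.9
0.133 1040 433 151 165.0
0.14 76 435 153 163.0
0.15 113 477 67 15.1
```

View pics/twt0.png

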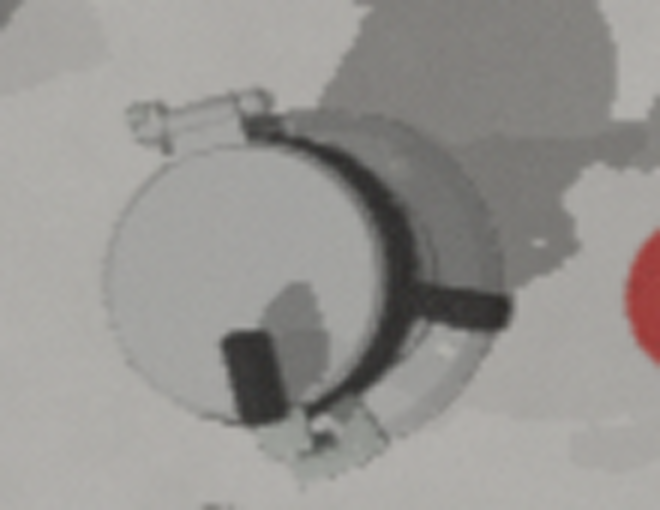

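View pics/tws0.png

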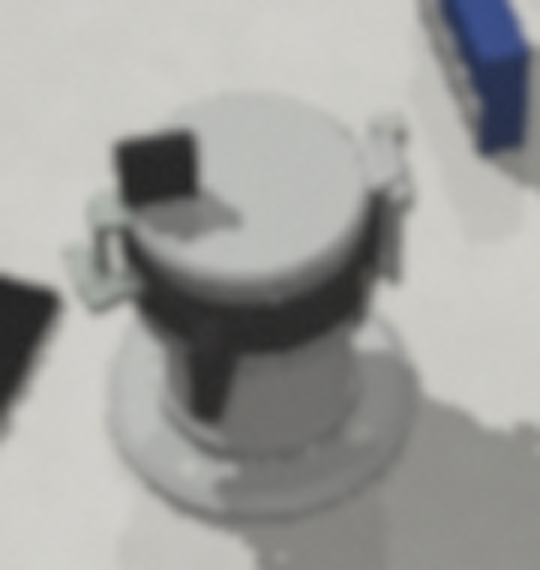

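```bash
python3 - <<'E'
from h import *
import pickle
for n in("top","side"):
    X=world(pickle.load(open(n+"0.pkl","rb")))
    q=X[(X[...,2]>.10)&(X[...,2]<.20)&(X[...,1]>.0)&(X[...,1]<.16)&(X[...,0]>.38)&(X[...,0]<.62)]
    print(n)
    for lo,hi in((.115,.126),(.126,.133),(.133,.140),(.14,.15),(.15,.158),(.158,.18)):
        k=q[(q[:,2]>lo)&(q[:,2]<hi)]*1000
        if len(k)>2: (cx,cy),r=cv2.minEnclosingCircle(k[:,:2].astype(np.float32)); print(lo,len(k),round(cx),round(cy),round(r,1),k.min(0).round(),k.max(0).round(),np.median(k,0).round())
    # disc
    k=q[(q[:,2]>.133)&(q[:,2]<.139)]; 
    A=np.c_[k[:,:2]]; 
    f=X[(X[...,2]>.010)&(X[...,2]<.018)&(X[...,1]>-.02)&(X[...,1]<.16)&(X[...,0]>.38)&(X[...,0]<.62)]*1000
    print("foot",f.min(0),f.max(0),len(f))
E
```

```text
top
0.115 91 503 63 58.5 [444.   6. 115.] [559.  78. 124.] [494.  41. 116.]
0.126 110 517 67 65.3 [451.   3. 127.] [566. 119. 133.] [519.  70. 132.]
0.133 1751 517 62 66.2 [451.   0. 133.] [568. 118. 140.] [512.  77. 136.]
0.14 20 503 48 38.7 [465.   9. 140.] [541.  67. 149.] [483.  61. 144.]
0.15 17 478 62 14.2 [464.  58. 151.] [492.  65. 158.] [477.  60. 154.]
0.158 98 478 64 14.5 [464.  58. 159.] [492.  73. 169.] [477.  64. 165.]
foot [380.25388415 -19.74439246  10.01369795] [568.45277089 130.93270099  17.82696329] 802
side
0.115 133 505 62 61.5 [444.   1. 115.] [564.  84. 126.] [506.  41. 118.]
0.126 153 516 65 65.4 [451.   1. 126.] [569. 121. 133.] [513.  51. 132.]
0.133 964 517 64 65.6 [452.   1. 133.] [567. 121. 140.] [513.  71. 136.]
0.14 42 513 55 50.0 [464.   6. 140.] [525. 103. 149.] [479.  62. 145.]
0.15 35 478 64 14.4 [464.  58. 150.] [492.  69. 158.] [477.  63. 154.]
0.158 78 477 68 15.0 [462.  58. 159.] [492.  74. 169.] [478.  64. 164.]
foot [380.26481036 -10.86775147  10.00093477] [569.27317454 129.66213797  17.93357018] 806
```

```bash
python3 - <<'E'
from h import *
import pickle
from scipy.optimize import least_squares
for n in("top","side"):
    c=pickle.load(open(n+"0.pkl","rb")); X=world(c)
    m=(X[...,2]>.1325)&(X[...,2]<.1385)&(X[...,1]>.02)&(X[...,1]<.14)&(X[...,0]>.45)&(X[...,0]<.57)&(c["color"].min(-1)>110)
    m=cv2.morphologyEx(m.astype(np.uint8),cv2.MORPH_OPEN,np.ones((7,7)))
    k=X[m>0]*1000
    # center via best 45mm circle IoU
    h=cv2.convexHull(k[:,:2].astype(np.float32))[:,0]
    f=lambda p:np.hypot(h[:,0]-p[0],h[:,1]-p[1])-45
    s=least_squares(f,[511,77],loss="soft_l1"); print(n,s.x.round(1),np.abs(s.fun).max().round(1),len(k))
    ctr=s.x
    dark=c["color"].max(-1)<75
    t=X[dark&(X[...,2]>.155)&(X[...,2]<.18)&(X[...,1]>.02)&(X[...,1]<.14)&(X[...,0]>.43)&(X[...,0]<.57)]*1000
    tt=t[t[:,2]>163]; print("tab top",cv2.minAreaRect(tt[:,:2].astype(np.float32)))
    l=X[dark&(X[...,2]>.128)&(X[...,2]<.140)&(X[...,1]>-.03)&(X[...,1]<.05)&(X[...,0]>.43)&(X[...,0]<.6)]*1000
    rr=np.hypot(*(l[:,:2]-ctr).T); l=l[rr>58]
    print("lever",len(l),l.mean(0),cv2.minAreaRect(l[:,:2].astype(np.float32)))
    for q in(cv2.minAreaRect(tt[:,:2].astype(np.float32))[0],cv2.minAreaRect(l[:,:2].astype(np.float32))[0]):
        dd=np.array(q)-ctr; print(np.hypot(*dd),np.degrees(np.arctan2(dd[1],dd[0])))
E
```

```text
top [506.7  77.2] 30.1 784
tab top ((477.60382080078125, 64.59593200683594), (26.764516830444336, 8.923913955688477), 14.583172798156738)
lever 54 [500.14689437   2.55850656 135.97398691] ((500.2831726074219, 3.5068273544311523), (17.766887664794922, 10.488693237304688), 81.20465087890625)
31.687030418774974 -156.48073668868332
74.00915043880629 -94.94170743385277
side [502.5  72. ] 20.7 265
tab top ((478.7294006347656, 64.646484375), (23.289749145507812, 5.93482780456543), 8.978957176208496)
lever 46 [499.96012701   1.91256705 135.3936925 ] ((499.9787292480469, 3.044222354888916), (10.912201881408691, 16.488475799560547), 4.294685363769531)
24.86061324104391 -162.80978526119537
68.9950239965909 -92.07714698366858
```

```bash
python3 - <<'E'
from h import *
import pickle
from scipy.optimize import least_squares
for n in("top","side"):
    c=pickle.load(open(n+"0.pkl","rb")); X=world(c)
    roi=np.zeros((480,640),np.uint8)
    g=c["color"].min(-1)
    m=(X[...,2]>.131)&(X[...,2]<.1395)&(X[...,1]>.0)&(X[...,1]<.14)&(X[...,0]>.44)&(X[...,0]<.58)
    dark=c["color"].max(-1)<60
    m=m&~dark
    m=cv2.morphologyEx(m.astype(np.uint8),cv2.MORPH_OPEN,np.ones((11,11)))
    k=X[m>0]*1000; print(n,len(k),k.min(0),k.max(0))
    h=cv2.convexHull(k[:,:2].astype(np.float32))[:,0]
    f=lambda p:np.hypot(h[:,0]-p[0],h[:,1]-p[1])-p[2]
    s=least_squares(f,[510,74,45],loss="soft_l1",f_scale=1); print(s.x.round(1),s.fun.round(1))
    s=least_squares(lambda p:f([*p,45]),[510,74],loss="soft_l1",f_scale=1); print(s.x.round(1))
    # hinge: raised pieces behind
    q=X[(X[...,2]>.12)&(X[...,2]<.15)&(X[...,1]>.0)&(X[...,1]<.14)&(X[...,0]>.44)&(X[...,0]<.58)]*1000
    r=np.hypot(*(q[:,:2]-s.x).T); hq=q[(r>47)&(q[:,0]>535)]; print("hinge",len(hq),cv2.minAreaRect(hq[:,:2].astype(np.float32)),hq[:,2].max())
    fq=q[(r>47)&(q[:,0]<475)]; print("front",len(fq),fq.mean(0) if len(fq) else 0)
E
```

```text
top 1043 [482.55444705  34.88780463 131.18243182] [541.34106894 118.63849043 139.49164374]
[508.7  77.1  42.5] [ -0.9  -4.4  -5.7   0.2   0.3  -0.1  -0.2   0.7   0.3   0.7 -14.9  -0.7
  -0.4  -0.    3.8   4.5   3. ]
[507.1  75.2]
hinge 147 ((558.230224609375, 90.88215637207031), (15.45677375793457, 47.45176315307617), 7.605797290802002) 138.55243132129357
front 53 [457.70002136  58.75773559 133.94834268]
side 424 [498.5804046   32.48517602 131.06278661] [544.91891485 108.35908269 139.37409804]
[522.9  71.3  36. ] [-14.   -6.1   0.7   0.7   1.2   0.3   0.4 -11.1 -11.8  -3.1   4.9   4.9
   4.5   0.   -0.8]
[503.5  73.2]
hinge 123 ((555.6527709960938, 85.28475189208984), (24.464872360229492, 55.79320526123047), 9.220780372619629) 139.0582467134106
front 30 [455.77285162  57.28489519 130.97042079]
```

```bash
cat >> h.py <<'E'
def proj(c,P):
    P=np.atleast_2d(P)/1000; T=np.linalg.inv(c["cam_to_world"]); q=P@T[:3,:3].T+T[:3,3]
    return np.stack([c["fx"]*q[:,0]/q[:,2]+c["cx"],c["fy"]*q[:,1]/q[:,2]+c["cy"]],-1)
def overlay(c,name,ctr,yaw,crop,s=6,lev=-27.):
    x0,y0,x1,y1=crop; im=cv2.resize(c["color"][y0:y1,x0:x1,::-1],None,fx=s,fy=s,interpolation=cv2.INTER_CUBIC)
    a=np.radians(np.arange(0,361,5)); Rz=R.from_euler('z',yaw,degrees=True).as_matrix()
    def dr(P,col):
        P=np.asarray(P,float)@Rz.T+np.r_[ctr,0]; p=((proj(c,P)-[x0,y0]+.5)*s*8).round().astype(int)
        cv2.polylines(im,[p],False,col,1,cv2.LINE_AA,3)
    dr(np.c_[45*np.cos(a),45*np.sin(a),0*a+135],(0,0,255))
    dr(np.c_[62*np.cos(a),62*np.sin(a),0*a+14],(0,255,0))
    box=lambda l,w:np.array([[-l,-w],[l,-w],[l,w],[-l,w],[-l,-w]])
    b=box(15,5); dr(np.c_[b+[-32,0],0*b[:,0]+165],(255,0,255))
    b=box(9,6)+[72,0]; t=np.radians(-90+lev); M=np.array([[np.cos(t),-np.sin(t)],[np.sin(t),np.cos(t)]])
    b=b@M.T; dr(np.c_[b,0*b[:,0]+136],(255,255,0))
    dr([[54,-22,131],[54,22,131]],(255,0,0)); dr([[-66,0,128],[-45,0,128]],(255,0,0))
    cv2.imwrite("pics/"+name+".png",im)
E
python3 - <<'E'
from h import *
import pickle
c=pickle.load(open("top0.pkl","rb")); d=pickle.load(open("side0.pkl","rb"))
overlay(c,"ot",[509,74],17,(160,215,270,300)); overlay(d,"os",[509,74],17,(260,120,350,215))
E
```

```text
(no output)
```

View pics/ot.png

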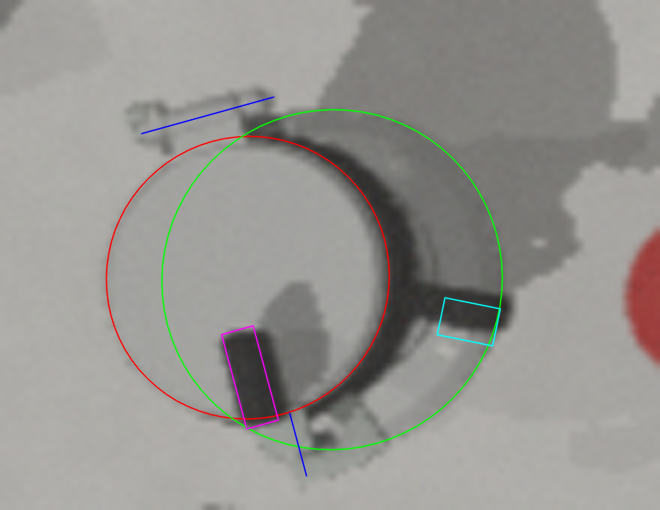

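View pics/os.png

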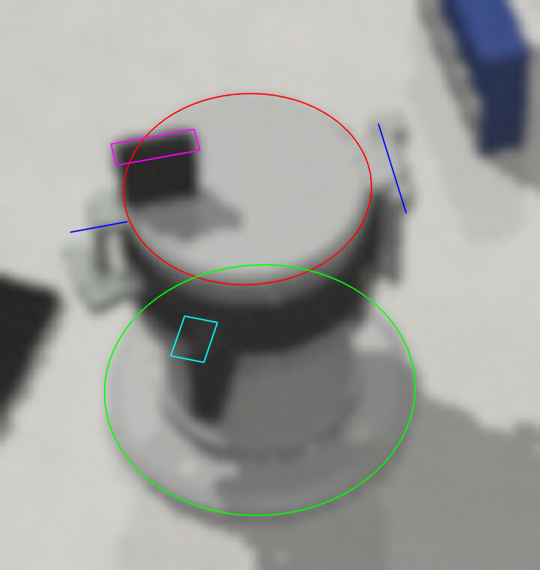

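The cover fit gives the tower axis near (508,74) mm with yaw about 16°, and the lever top near (500,3) at z=136. I'll write a planner helper that turns a target pose into tool-axis amounts.

```bash
cat >> h.py <<'E'
def to(x,y,z,yaw,n=None):
    """tool-axis amounts to go from measured pose to tool-down pose (TCP mm)"""
    s=bot.sense(); Rm=R.from_euler('xyz',s["eef_rot"],degrees=True); p=s["tcp_pos"]*1000
    Rt=R.from_euler('xyz',[180,0,yaw],degrees=True)
    w=(Rm.inv()*Rt).as_rotvec(); dt=Rt.inv().apply(np.array([x,y,z])-p)
    print("t",round(s["clock"],2),"pos",p.round(1),"rot",s["eef_rot"].round(1),"F",s["contact_force"].round(1),"open",round(s["opening"],3))
    print("turn",w.round(3),"then shift",dt.round(1),"len",np.linalg.norm(dt).round())
E
python3 - <<'E'
from h import *
to(500,3,230,84)
E
```

```text
t 0.1 pos [ 176.9 -493.9  229.4] rot [-179.9   -0.    19.7] F [0.7 0.2 0.4] open 0.998
turn [-1.000e-03 -1.000e-03 -1.122e+00] then shift [528.  269.4  -0.6] len 593.0
```

Emit:
{"op": "play_rows", "data": {"targets": [[0,0,-0.14,0,0,0,0.2],[0,0,-0.14,0,0,0,0.2],[0,0,-0.14,0,0,0,0.2],[0,0,-0.14,0,0,0,0.2],[0,0,-0.14,0,0,0,0.2],[0,0,-0.14,0,0,0,0.2],[0,0,-0.14,0,0,0,0.2],[0,0,-0.14,0,0,0,0.2],[0,0,0,30,15,0,0.2],[0,0,0,40,20,0,0.2],[0,0,0,40,20,0,0.2],[0,0,0,40,20,0,0.2]]}}

```text
clock: 1.6
tcp_pos: [0.268, -0.3518, 0.2297]
eef_rot: [-180.0, -0.0, 83.8]
contact_force: [0.4, -0.7, -0.3]
opening: 0.401
```

Emit:
{"op": "play_rows", "data": {"targets": [[0,0,0,40,20,0,0.2],[0,0,0,40,20,0,0.2],[0,0,0,40,20,0,0.2],[0,0,0,40,20,0,0.2],[0,0,0,40,20,0,0.2],[0,0,0,40,20,0,0.2],[0,0,0,40,20,0,0.2],[0,0,0,40,20,0,0.2],[0,0,0,30,20,0,0.2],[0,0,0,0,0,0,0.2]]}}

```text
clock: 2.85
tcp_pos: [0.4846, -0.0227, 0.2294]
eef_rot: [-180.0, -0.0, 84.1]
contact_force: [-0.1, -0.6, -0.2]
opening: 0.402
```

```bash
python3 - <<'E'
from h import *
to(500,3,230,84)
E
```

```text
t 2.85 pos [484.6 -22.7 229.4] rot [-180.    -0.    84.1] F [-0.1 -0.6 -0.2] open 0.402
turn [-0.001 -0.     0.001] then shift [27.2 12.6 -0.6] len 30.0
```

Emit:
{"op": "play_rows", "data": {"targets": [[0,0,0,27,12.5,0,0.2],[0,0,0,0,0,35,0.2],[0,0,0,0,0,20,0.2],[0,0,0,0,0,0,0.2]]}}

```text
clock: 3.35
tcp_pos: [0.4977, 0.0006, 0.1737]
eef_rot: [-179.8, 0.0, 83.8]
contact_force: [-0.4, 0.4, 0.7]
opening: 0.398
```

```bash
python3 - <<'E'
from h import *
to(500,3,135,84)
c=snap("top","t1",(160,195,290,300),6); c=snap("side","s1",(240,100,370,215),6)
E
```

```text
t 3.35 pos [497.7   0.6 173.7] rot [-179.8    0.    83.8] F [-0.4  0.4  0.7] open 0.398
turn [-0.004  0.    -0.003] then shift [ 2.6  2.  38.7] len 39.0
```

View pics/t1.png

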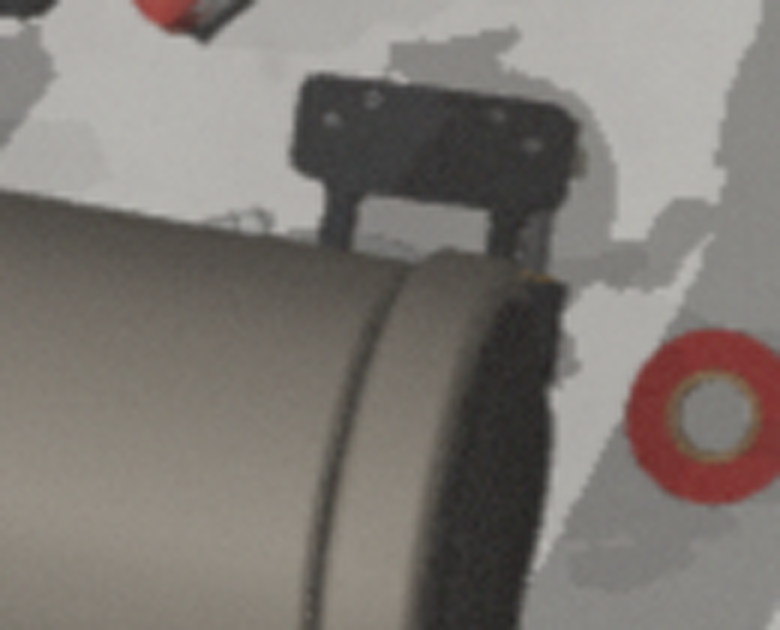

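View pics/s1.png

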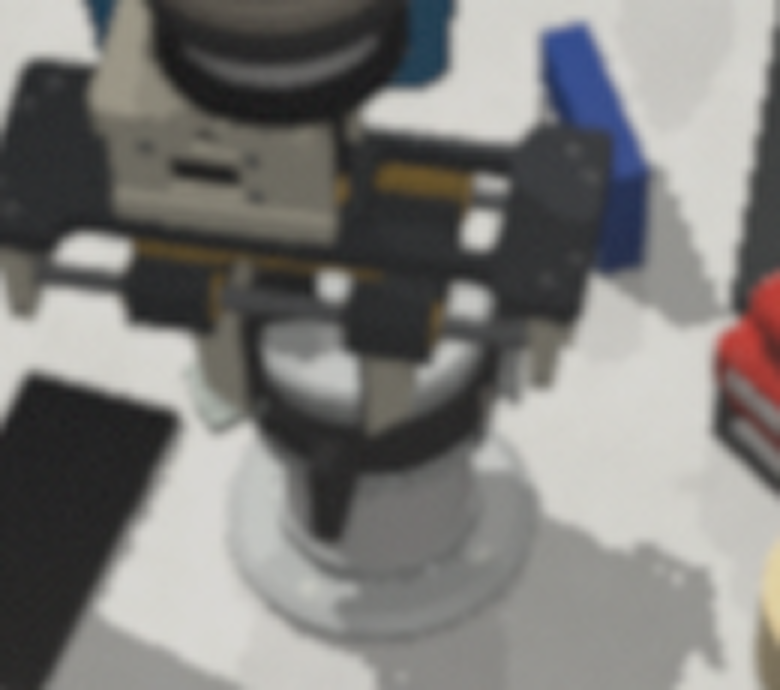

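Emit:
{"op": "play_rows", "data": {"targets": [[0,0,0,2.5,2,12,0.2],[0,0,0,0,0,15,0.2],[0,0,0,0,0,12,0.2],[0,0,0,0,0,0,0.2]]}}

```text
clock: 3.95
tcp_pos: [0.501, 0.0034, 0.1352]
eef_rot: [-179.9, 0.0, 83.9]
contact_force: [0.1, -0.8, -0.1]
opening: 0.398
```

```bash
python3 - <<'E'
from h import *
to(500,3,135,84)
c=snap("side","s2",(240,100,370,215),6)
E
```

```text
t 3.95 pos [501.    3.4 135.2] rot [-179.9    0.    83.9] F [ 0.1 -0.8 -0.1] open 0.398
turn [-0.002  0.    -0.002] then shift [-0.6 -1.   0.2] len 1.0
```

View pics/s2.png

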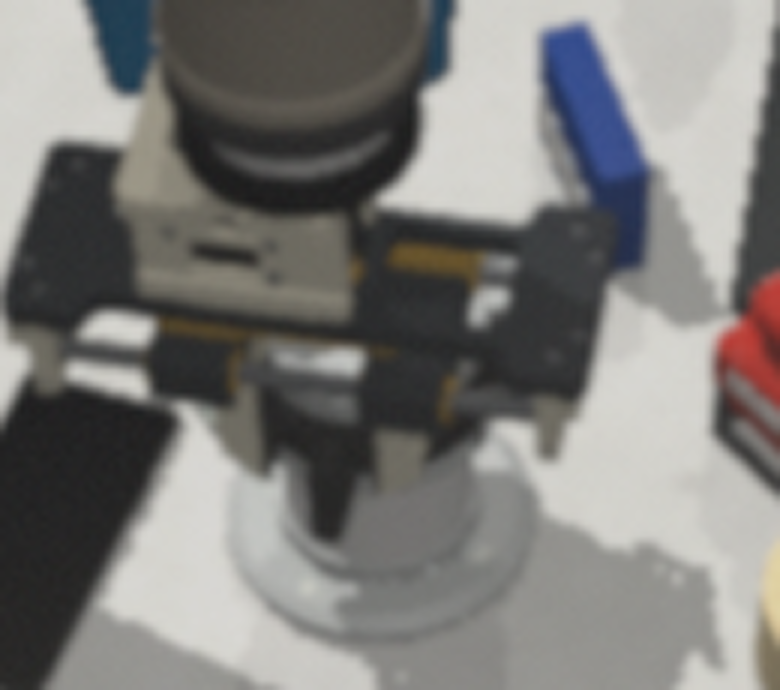

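Emit:
{"op": "play_rows", "data": {"targets": [[0,0,0,0,-0.5,0,0.55],[0,0,0,0,0,0,0.55],[0,0,0,0,0,0,0.55]]}}

```text
clock: 4.38
tcp_pos: [0.5011, 0.0034, 0.1363]
eef_rot: [180.0, 0.0, 83.9]
contact_force: [0.9, -0.7, 0.3]
opening: 0.226
```

Emit:
{"op": "play_rows", "data": {"targets": [[0,0,-0.105,0,7.5,0,0.55],[0,0,-0.105,0,7.5,0,0.55],[0,0,-0.105,0,7.5,0,0.55]]}}

```text
clock: 4.75
tcp_pos: [0.5233, 0.0035, 0.136]
eef_rot: [-180.0, -0.0, 102.1]
contact_force: [-1.2, 0.1, 0.2]
opening: 0.221
```

```bash
python3 - <<'E'
from h import *
s=bot.sense();p=s["tcp_pos"][:2]*1000-[508,74];print(np.hypot(*p),np.degrees(np.arctan2(p[1],p[0])),s["eef_rot"],s["contact_force"],s["ft_torque"],s["opening"])
E
```

```text
72.09555855969012 -77.78087071969095 [-1.79959210e+02 -1.87811406e-02  1.02110405e+02] [-1.18633621  0.08604456  0.22678247] [0.0914119  0.10419839 0.01016955] 0.2213758883201826
```

Emit:
{"op": "play_rows", "data": {"targets": [[0,0,-0.105,0,7.5,0,0.55],[0,0,-0.105,0,7.5,0,0.55],[0,0,-0.07,0,5,0,0.55]]}}

```text
clock: 5.12
tcp_pos: [0.5424, 0.0095, 0.1359]
eef_rot: [-180.0, -0.0, 118.1]
contact_force: [-1.1, -0.5, 0.2]
opening: 0.224
```

Emit:
{"op": "play_rows", "data": {"targets": [[0,0,-0.07,0,5,0,0.55],[0,0,-0.07,0,5,0,0.55]]}}

```text
clock: 5.38
tcp_pos: [0.5509, 0.0144, 0.1359]
eef_rot: [-180.0, -0.0, 126.1]
contact_force: [-2.1, -0.3, -0.3]
opening: 0.225
```

```bash
cat >>h.py <<'E'
def arc():
    s=bot.sense();p=s["tcp_pos"][:2]*1000-[508,74];print(np.hypot(*p).round(1),np.degrees(np.arctan2(p[1],p[0])).round(1),s["eef_rot"].round(1),s["contact_force"].round(1),s["ft_torque"].round(2),s["opening"].round(3))
E
python3 - <<'E'
from h import *
arc()
E
```

```text
Traceback (most recent call last):
  File "h.py", line 39, in arc
    s=bot.sense();p=s["tcp_pos"][:2]*1000-[508,74];print(np.hypot(*p).round(1),np.degrees(np.arctan2(p[1],p[0])).round(1),s["eef_rot"].round(1),s["contact_force"].round(1),s["ft_torque"].round(2),s["opening"].round(3))
                                                                                                                                                                                                    ^^^^^^^^^^^^^^^^^^
AttributeError: 'float' object has no attribute 'round'
```

Emit:
{"op": "play_rows", "data": {"targets": [[0,0,-0.05,0,3.6,0,0.55],[0,0,-0.05,0,3.6,0,0.55],[0,0,0,0,0,0,0.55]]}}

```text
clock: 5.75
tcp_pos: [0.5569, 0.0187, 0.136]
eef_rot: [-180.0, 0.0, 131.7]
contact_force: [-0.4, -0.1, 0.1]
opening: 0.223
```

Emit:
{"op": "play_rows", "data": {"targets": [[0,0,-0.03,0,2.5,0,0.55],[0,0,0,0,0,0,0.55]]}}

```text
clock: 6.0
tcp_pos: [0.5588, 0.0203, 0.136]
eef_rot: [180.0, 0.0, 133.4]
contact_force: [-0.3, 0.4, -0.1]
opening: 0.226
```

Emit:
{"op": "play_rows", "data": {"targets": [[0,0,-0.03,0,2.5,0,0.55],[0,0,0,0,0,0,0.55]]}}

```text
clock: 6.25
tcp_pos: [0.5607, 0.0221, 0.136]
eef_rot: [180.0, 0.0, 135.2]
contact_force: [0.5, 0.4, 0.3]
opening: 0.229
```

Emit:
{"op": "play_rows", "data": {"targets": [[0,0,-0.03,0,2.5,0,0.55],[0,0,0,0,0,0,0.55]]}}

```text
clock: 6.5
tcp_pos: [0.5614, 0.0231, 0.1359]
eef_rot: [-179.8, -0.0, 137.0]
contact_force: [-4.2, -4.1, 1.9]
opening: 0.227
```

```bash
sed -i 's/s\["opening"\].round(3)/s["opening"]/' h.py; python3 - <<'E'
from h import *
arc()
c=snap("side","s3",(240,100,370,215),6)
E
```

```text
73.8 -43.6 [-179.8   -0.   137. ] [-4.2 -4.1  1.9] [-0.67  0.64 -0.03] 0.2268943862862549
```

View pics/s3.png

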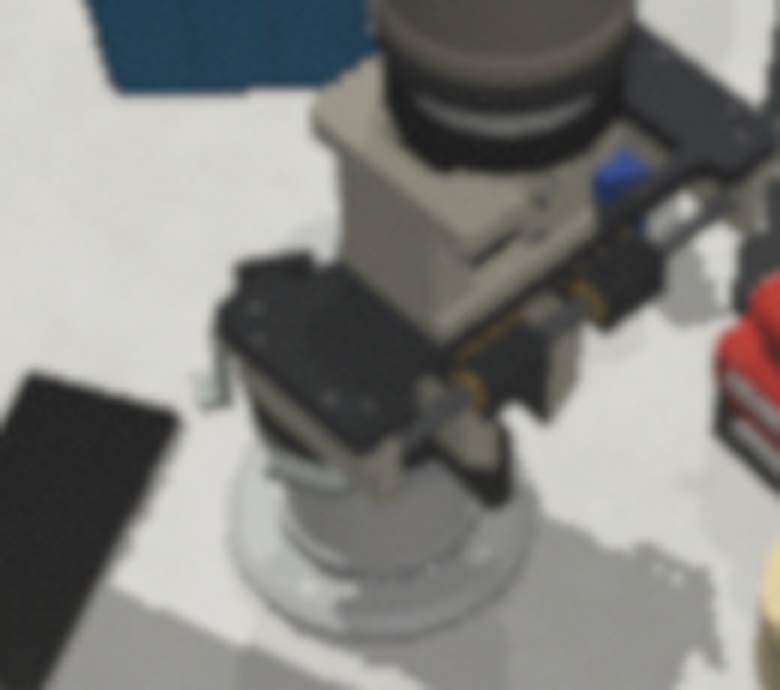

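Emit:
{"op": "play_rows", "data": {"targets": [[0,0,0,0,2,0,0.55],[0,0,0,0,0,0,0.55]]}}

```text
clock: 6.8
tcp_pos: [0.5617, 0.0234, 0.1358]
eef_rot: [-179.7, -0.1, 136.9]
contact_force: [-7.9, -9.1, 3.9]
opening: 0.224
```

```bash
python3 - <<'E'
from h import *
arc()
E
```

```text
73.7 -43.3 [-1.797e+02 -1.000e-01  1.369e+02] [-7.9 -9.1  3.9] [-1.53  1.24 -0.01] 0.2237116001267283
```

Emit:
{"op": "play_rows", "data": {"targets": [[0,0,0,0,-8,0,0.55],[0,0,0,0,0,-20,0.5],[0,0,0,0,0,-40,0],[0,0,0,0,0,-35,0],[0,0,0.15,0,0,0,0],[0,0,0.15,0,0,0,0],[0,0,0.15,0,0,0,0],[0,0,0.15,0,0,0,0],[0,0,0.15,0,0,0,0],[0,0,0.15,0,0,0,0],[0,0,0.15,0,0,0,0],[0,0,0.15,0,0,0,0]]}}

```text
clock: 8.3
tcp_pos: [0.5584, 0.0196, 0.2311]
eef_rot: [180.0, -0.0, 67.9]
contact_force: [-0.5, -0.5, -0.2]
opening: 0.497
```

Emit:
{"op": "play_rows", "data": {"targets": [[0,0,0.15,0,0,0,0],[0,0,0.15,0,0,0,0],[0,0,0.15,0,0,0,0],[0,0,0.15,0,0,0,0],[0,0,0.15,0,0,0,0],[0,0,0.15,0,0,0,0],[0,0,0,0,0,0,0.2]]}}

```text
clock: 9.18
tcp_pos: [0.5583, 0.0196, 0.2311]
eef_rot: [-180.0, -0.0, 16.7]
contact_force: [-1.2, 1.0, 0.6]
opening: 0.437
```

```bash
python3 - <<'E'
from h import *
to(477.5,64.5,215,16)
E
```

```text
t 9.18 pos [558.3  19.6 231.1] rot [-180.    -0.    16.7] F [-1.2  1.   0.6] open 0.437
turn [-0.    -0.001  0.011] then shift [-65.3 -65.5  16.1] len 94.0
```

Move clear of the view first, to check the lever and cover.

Emit:
{"op": "play_rows", "data": {"targets": [[0,0,0.011,-40,35,0,0.2],[0,0,0,-40,35,0,0.2],[0,0,0,-40,35,0,0.2],[0,0,0,-30,35,0,0.2],[0,0,0,0,0,0,0.2]]}}

```text
clock: 9.8
tcp_pos: [0.4519, -0.1589, 0.2313]
eef_rot: [179.9, -0.0, 15.9]
contact_force: [-0.1, 0.7, -0.2]
opening: 0.4
```

```bash
python3 - <<'E'
from h import *
c=snap("side","s4",(240,100,370,215),6)
c=bot.camera("top")
overlay(c,"ot2",[508,74],16.5,(140,195,270,300),6,lev=25)
to(477.5,64.5,215,16)
E
```

```text
t 9.9 pos [ 453.  -156.6  231.2] rot [-180.   -0.   16.] F [ 0.4 -0.1 -1.3] open 0.395
turn [-0.    -0.001 -0.   ] then shift [  84.6 -205.8   16.2] len 223.0
```

View pics/ot2.png

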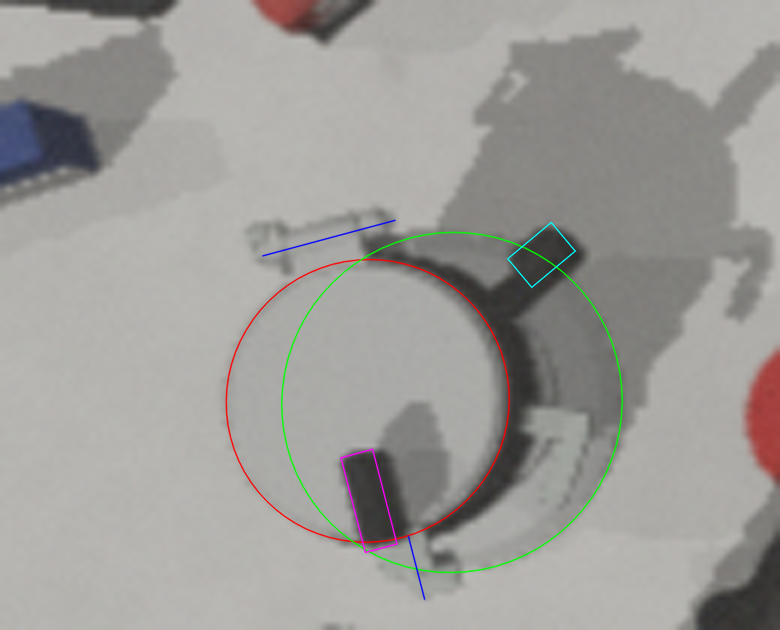

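View pics/s4.png

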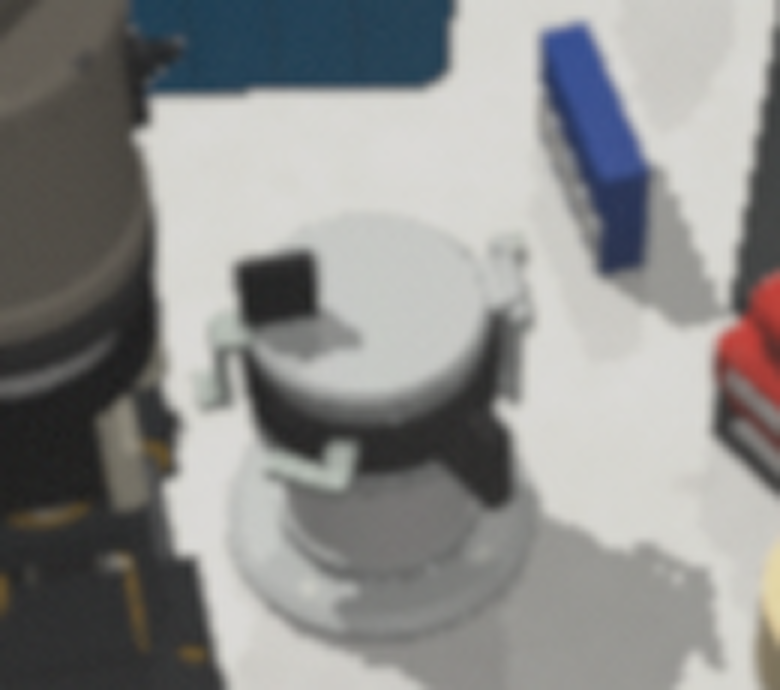

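Emit:
{"op": "play_rows", "data": {"targets": [[0,0,0,17,-41,0,0.2],[0,0,0,17,-41,0,0.2],[0,0,0,17,-41,0,0.2],[0,0,0,17,-41,0,0.2],[0,0,0,17,-42,0,0.2],[0,0,0,0,0,20,0.2],[0,0,0,0,0,15,0.2],[0,0,0,0,0,0,0.2]]}}

```text
clock: 10.9
tcp_pos: [0.4774, 0.0663, 0.1951]
eef_rot: [-179.9, 0.1, 16.1]
contact_force: [0.3, -0.4, 0.9]
opening: 0.395
```

```bash
python3 - <<'E'
from h import *
to(477.5,64.5,165,16)
c=snap("side","s5",(240,80,370,215),6)
E
```

```text
t 10.9 pos [477.4  66.3 195.1] rot [-1.799e+02  1.000e-01  1.610e+01] F [ 0.3 -0.4  0.9] open 0.395
turn [-0.001  0.002  0.002] then shift [-0.4  1.8 30.1] len 30.0
```

View pics/s5.png

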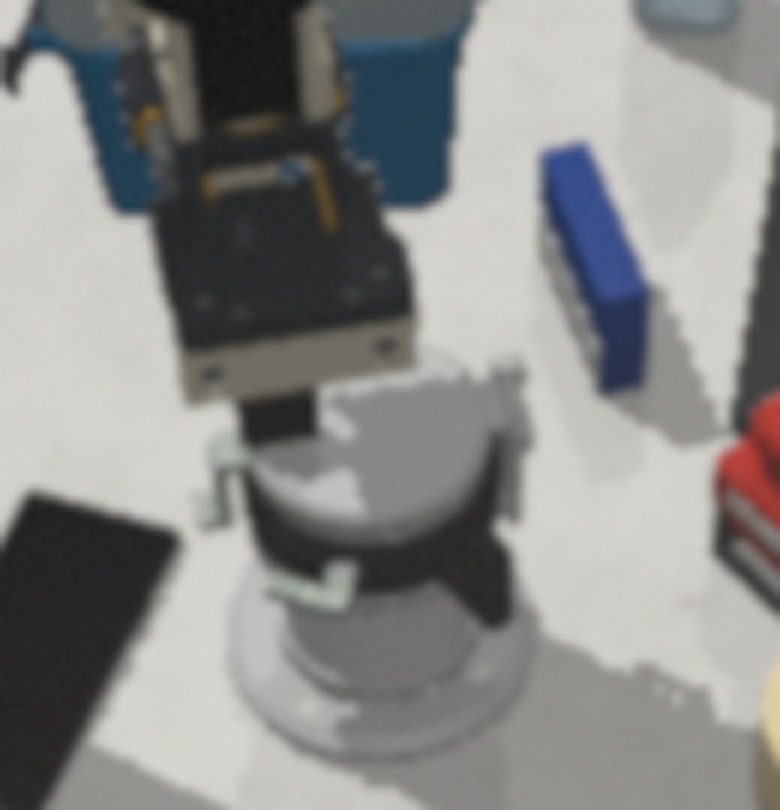

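Emit:
{"op": "play_rows", "data": {"targets": [[0,0,0,0,1,15,0.2],[0,0,0,0,0.5,14,0.2],[0,0,0,0,0,0,0.6],[0,0,0,0,0,0,0.7],[0,0,0,0,0,0,0.75]]}}

```text
clock: 11.58
tcp_pos: [0.4785, 0.0644, 0.1675]
eef_rot: [-179.9, -0.0, 15.9]
contact_force: [-2.3, 9.3, 2.0]
opening: 0.142
```

Emit:
{"op": "play_rows", "data": {"targets": [[0,0,0,0,0,0,1],[0,0,0,0,0,0,1],[0,0,0,0,0,0,1],[0,0,0,0,0,0,1]]}}

```text
clock: 12.08
tcp_pos: [0.4792, 0.0638, 0.1684]
eef_rot: [180.0, -0.2, 15.9]
contact_force: [-0.3, 2.4, 5.9]
opening: 0.006
```

```bash
python3 - <<'E'
from h import *
to(477.5,64.5,165,16)
p=bot.sense(); print(p["joint_positions"].round(1),p["ft_torque"].round(2))
E
```

```text
t 12.07 pos [479.2  63.8 168.4] rot [180.   -0.2  15.9] F [-0.3  2.4  5.9] open 0.006
turn [ 0.    -0.003 -0.001] then shift [-1.4 -1.2  3.4] len 4.0
[-1.5 18.8 99.2  0.1 61.9 72.5] [ 0.38  0.16 -0.  ]
```

```bash
python3 - <<'E'
from h import *
c=snap("side","s6",(240,80,370,215),6)
c=snap("top","t6",(140,195,270,300),6)
E
```

```text
(no output)
```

View pics/s6.png

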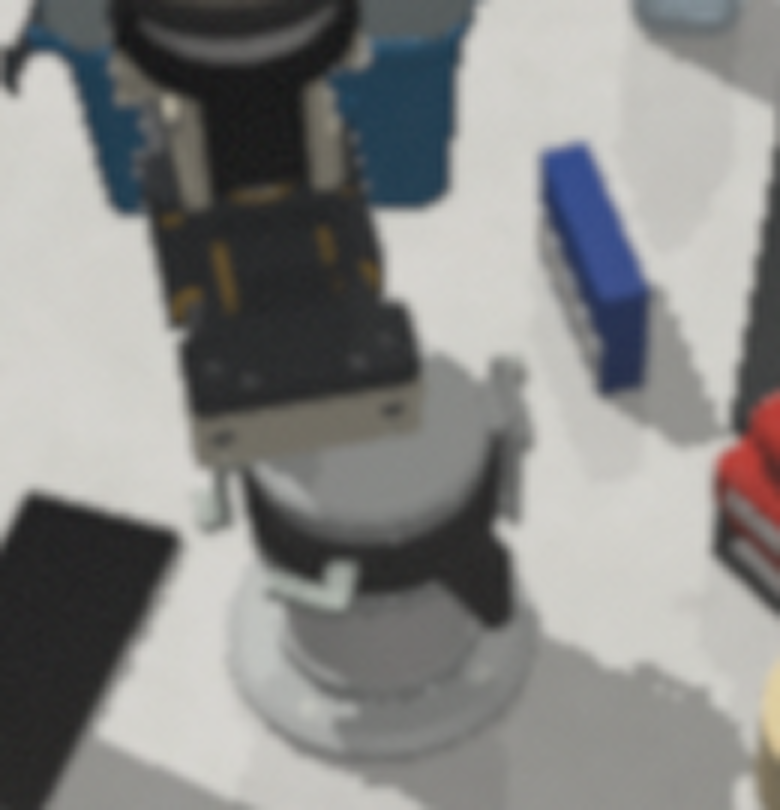

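View pics/t6.png

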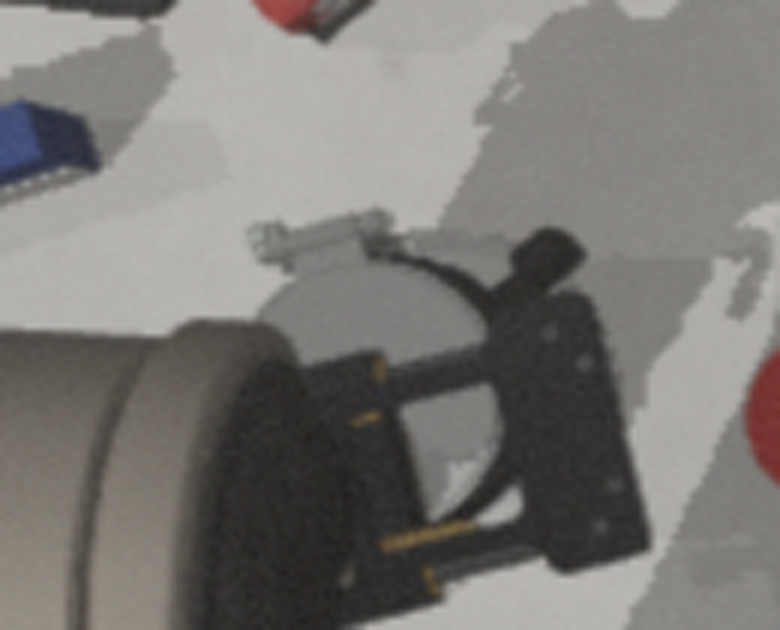

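Emit:
{"op": "play_rows", "data": {"targets": [[0,0,0,0,0,0,0.2],[0,0,0,0,0,0,0.2],[0,0,0,0,0,0,0.2]]}}

```text
clock: 12.55
tcp_pos: [0.4788, 0.0632, 0.1676]
eef_rot: [180.0, -0.1, 15.9]
contact_force: [-0.6, 0.1, 0.6]
opening: 0.283
```

Emit:
{"op": "play_rows", "data": {"targets": [[0,0,0,0,0,0,0.7],[0,0,0,0,0,0,0.7],[0,0,0,0,0,0,0.7]]}}

```text
clock: 12.92
tcp_pos: [0.478, 0.0642, 0.1667]
eef_rot: [-179.9, 0.0, 15.9]
contact_force: [-1.9, 6.1, 0.7]
opening: 0.153
```

```bash
python3 - <<'E'
from h import *
to(477.5,64.5,165,16)
X=world(bot.camera("side"))
E
```

```text
t 12.93 pos [478.   64.2 166.7] rot [-179.9    0.    15.9] F [-1.9  6.1  0.7] open 0.153
turn [-0.002  0.001 -0.002] then shift [-0.4 -0.4  1.7] len 2.0
```

Emit:
{"op": "play_rows", "data": {"targets": [[0,0,0,0,-2,0,0.7],[0,0,0,0,0,0,0.7]]}}

```text
clock: 13.22
tcp_pos: [0.478, 0.0651, 0.167]
eef_rot: [180.0, -0.0, 15.9]
contact_force: [0.3, 0.2, 0.5]
opening: 0.152
```

Emit:
{"op": "play_rows", "data": {"targets": [[0,0,0,0,0,0,0.75],[0,0,0,0,0,0,0.75]]}}

```text
clock: 13.48
tcp_pos: [0.4778, 0.0656, 0.167]
eef_rot: [-180.0, 0.0, 15.9]
contact_force: [-0.4, 3.5, 0.1]
opening: 0.122
```

Emit:
{"op": "play_rows", "data": {"targets": [[0,0,0,0,0,0,0.85],[0,0,0,0,0,0,0.85]]}}

```text
clock: 13.72
tcp_pos: [0.4776, 0.0662, 0.167]
eef_rot: [-179.9, 0.0, 15.9]
contact_force: [-0.6, 7.1, 1.5]
opening: 0.087
```

Emit:
{"op": "play_rows", "data": {"targets": [[0,0,0,0,-1.5,0,0.85],[0,0,0,0,0,0,0.85]]}}

```text
clock: 13.98
tcp_pos: [0.4776, 0.0665, 0.167]
eef_rot: [180.0, -0.0, 15.9]
contact_force: [-0.5, 1.5, -0.4]
opening: 0.089
```

Emit:
{"op": "play_rows", "data": {"targets": [[0,0,0,0,0,0,1]]}}

```text
clock: 14.1
tcp_pos: [0.4776, 0.0665, 0.167]
eef_rot: [180.0, 0.0, 15.9]
contact_force: [0.3, 1.4, -0.5]
opening: 0.085
```

Emit:
{"op": "play_rows", "data": {"targets": [[0,0,0,0,0,0,1]]}}

```text
clock: 14.22
tcp_pos: [0.4775, 0.0665, 0.167]
eef_rot: [180.0, 0.0, 15.9]
contact_force: [-0.3, 1.3, -0.4]
opening: 0.089
```

Emit:
{"op": "play_rows", "data": {"targets": [[0,0,0,0,0,0,1]]}}

```text
clock: 14.35
tcp_pos: [0.4776, 0.0666, 0.167]
eef_rot: [180.0, -0.0, 15.9]
contact_force: [-0.4, -0.0, -0.4]
opening: 0.084
```

```bash
python3 - <<'E'
from h import *
k=0.35; hx=86; hz=30
th=np.arange(0,1.81,0.12)
def tcp(t):
    a=k*t; G=np.array([-hx*np.cos(t)+hz*np.sin(t),hx*np.sin(t)+hz*np.cos(t)])
    zt=np.array([-np.sin(a),-np.cos(a)])  # tool z (down, tilting fingers to front)
    return G-6*zt,a
for a,b in zip(th[:-1],th[1:]):
    p,al=tcp(a);q,be=tcp(b);d=q-p
    ex=np.array([np.cos(al),-np.sin(al)]); ez=np.array([-np.sin(al),-np.cos(al)])
    print(round(b,2),"wy",-round(be-al,3),"dx",(d@ex).round(1),"dz",(d@ez).round(1), "pos",q.round())
E
```

```text
0.12 wy -0.042 dx 4.5 dz -10.1 pos [-82.  46.]
0.24 wy -0.042 dx 5.2 dz -9.7 pos [-76.  56.]
0.36 wy -0.042 dx 6.0 dz -9.3 pos [-69.  64.]
0.48 wy -0.042 dx 6.7 dz -8.8 pos [-61.  72.]
0.6 wy -0.042 dx 7.4 dz -8.3 pos [-53.  79.]
0.72 wy -0.042 dx 8.0 dz -7.7 pos [-43.  85.]
0.84 wy -0.042 dx 8.6 dz -7.1 pos [-33.  90.]
0.96 wy -0.042 dx 9.1 dz -6.4 pos [-23.  93.]
1.08 wy -0.042 dx 9.6 dz -5.7 pos [-12.  96.]
1.2 wy -0.042 dx 10.0 dz -5.0 pos [-1. 97.]
1.32 wy -0.042 dx 10.3 dz -4.2 pos [10. 96.]
1.44 wy -0.042 dx 10.6 dz -3.4 pos [21. 94.]
1.56 wy -0.042 dx 10.9 dz -2.6 pos [32. 91.]
1.68 wy -0.042 dx 11.0 dz -1.7 pos [43. 87.]
1.8 wy -0.042 dx 11.1 dz -0.9 pos [52. 82.]
```

Emit:
{"op": "play_rows", "data": {"targets": [[0,-0.04,0,4.5,0,-10,1],[0,-0.04,0,5.2,0,-9.7,1],[0,0,0,0,0,0,1]]}}

```text
clock: 14.72
tcp_pos: [0.4873, 0.0694, 0.1863]
eef_rot: [180.0, 4.6, 15.9]
contact_force: [-1.4, -0.3, -1.5]
opening: 0.074
```

```bash
python3 - <<'E'
from h import *
to(508,75,167,16)
c=snap("side","s7",(240,80,370,215),6)
E
```

```text
t 14.72 pos [487.3  69.4 186.3] rot [180.    4.6  15.9] F [-1.4 -0.3 -1.5] open 0.074
turn [ 0.     0.081 -0.001] then shift [21.4  0.3 19.3] len 29.0
```

View pics/s7.png

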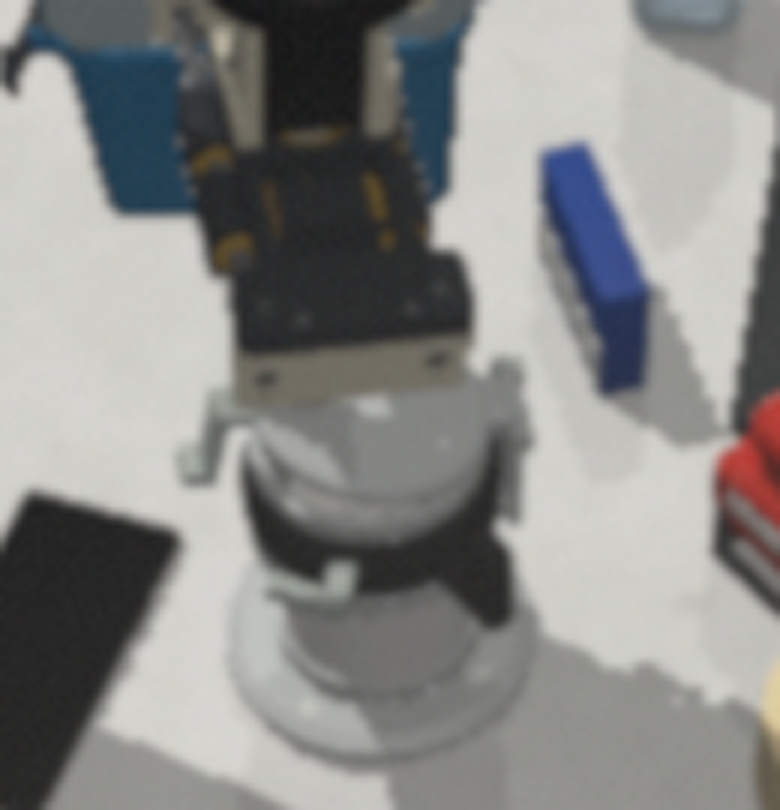

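Emit:
{"op": "play_rows", "data": {"targets": [[0,-0.04,0,6,0,-9.3,1],[0,-0.04,0,6.7,0,-8.8,1],[0,-0.04,0,7.4,0,-8.3,1],[0,-0.04,0,8,0,-7.7,1],[0,0,0,0,0,0,1]]}}

```text
clock: 15.4
tcp_pos: [0.519, 0.0783, 0.2157]
eef_rot: [180.0, 13.7, 15.9]
contact_force: [-0.6, 0.8, -0.7]
opening: 0.005
```

```bash
python3 - <<'E'
from h import *
to(508,75,167,16)
c=snap("side","s8",(240,60,370,195),6)
E
```

```text
t 15.4 pos [519.   78.3 215.7] rot [180.   13.7  15.9] F [-0.6  0.8 -0.7] open 0.005
turn [ 0.     0.239 -0.001] then shift [-11.5   0.1  48.7] len 50.0
```

View pics/s8.png

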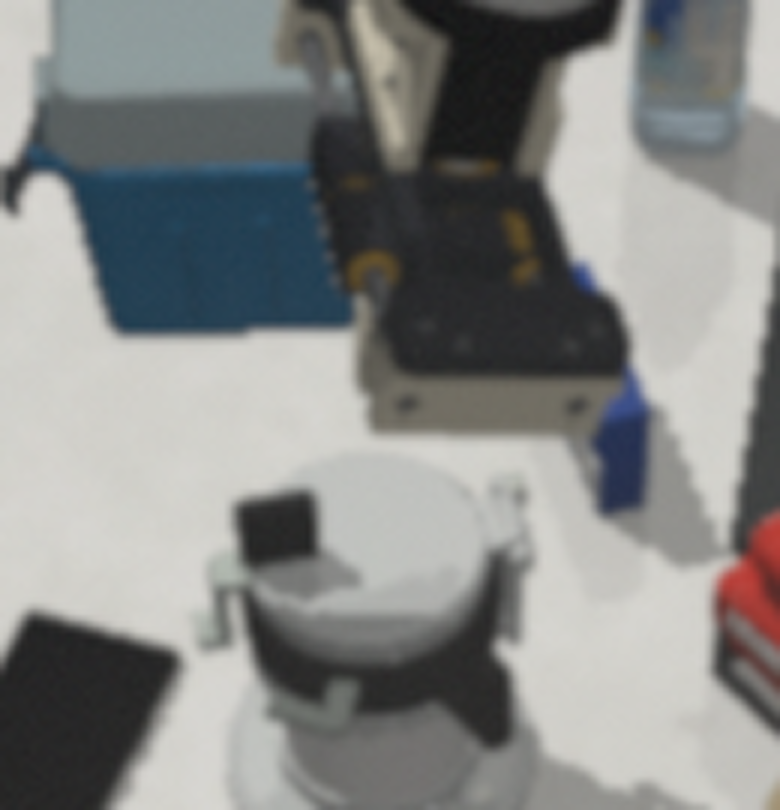

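```bash
python3 - <<'E'
from h import *
print(bot.sense()["joint_positions"].round(1))
to(477.6,66.5,200,16)
E
```

```text
[ 2.2 28.3 77.3 -3.2 87.7 76.7]
t 15.45 pos [518.3  78.2 215.5] rot [180.   13.7  15.9] F [-0.7  0.2  0. ] open 0.002
turn [-0.     0.239 -0.001] then shift [-42.3   0.   15.5] len 45.0
```

Emit:
{"op": "play_rows", "data": {"targets": [[0,0.12,0,0,0,0,0.5],[0,0.119,0,0,0,0,0.5],[0,0,0,-22,0,0,0.5],[0,0,0,-20.5,0,0,0.5],[0,0,0,0,0,14,0.5],[0,0,0,0,0,0,0.5]]}}

```text
clock: 16.2
tcp_pos: [0.4769, 0.0667, 0.2009]
eef_rot: [-180.0, 0.1, 15.9]
contact_force: [-0.2, 0.2, 0.8]
opening: 0.249
```

```bash
python3 - <<'E'
from h import *
to(477.6,66.5,162,16.3)
E
```

```text
t 16.2 pos [476.9  66.7 200.9] rot [-1.80e+02  1.00e-01  1.59e+01] F [-0.2  0.2  0.8] open 0.249
turn [-0.001  0.003 -0.007] then shift [ 0.6  0.4 38.9] len 39.0
```

Emit:
{"op": "play_rows", "data": {"targets": [[0,0,-0.007,0.6,0.3,14,0.5],[0,0,0,0,0,14,0.5],[0,0,0,0,0,10.5,0.5],[0,0,0,0,0,0,0.5]]}}

```text
clock: 16.7
tcp_pos: [0.4776, 0.0666, 0.1625]
eef_rot: [-180.0, 0.2, 16.3]
contact_force: [-0.0, 0.5, 0.0]
opening: 0.247
```

Emit:
{"op": "play_rows", "data": {"targets": [[0,0,0,0,0,0,0.8],[0,0,0,0,0,0,0.8],[0,0,0,0,0,0,0.8]]}}

```text
clock: 17.08
tcp_pos: [0.4784, 0.0668, 0.1641]
eef_rot: [-180.0, -0.0, 16.3]
contact_force: [0.3, 2.1, -0.1]
opening: 0.106
```

Emit:
{"op": "play_rows", "data": {"targets": [[0,0,0,0,0,0,1],[0,0,0,0,0,0,1]]}}

```text
clock: 17.32
tcp_pos: [0.4784, 0.0667, 0.1641]
eef_rot: [180.0, 0.0, 16.3]
contact_force: [0.1, 0.8, 2.1]
opening: 0.101
```

Emit:
{"op": "play_rows", "data": {"targets": [[0,0,0,0,0,0,0.7],[0,0,0,0,0,2.5,0.7],[0,0,0,0,0,0,0.7],[0,0,0,0,0,0,1],[0,0,0,0,0,0,1],[0,0,0,0,0,0,1]]}}

```text
clock: 18.08
tcp_pos: [0.4779, 0.0667, 0.1611]
eef_rot: [-180.0, 0.1, 16.3]
contact_force: [-0.3, 1.1, -0.2]
opening: 0.099
```

```bash
python3 - <<'E'
from h import *
to(477.6,66.5,162,16.3)
hx=86; hz=155.5-131
th=np.r_[0:1.81:0.12]
def tcp(t):
    a=min(t,0.72)+0.2*max(0,t-.72); G=np.array([-hx*np.cos(t)+hz*np.sin(t),hx*np.sin(t)+hz*np.cos(t)])
    zt=np.array([-np.sin(a),-np.cos(a)])
    return G-6*zt,a
for a,b in zip(th[:-1],th[1:]):
    p,al=tcp(a);q,be=tcp(b);d=q-p
    ex=np.array([np.cos(al),-np.sin(al)]); ez=np.array([-np.sin(al),-np.cos(al)])
    print(round(b,2),"wy",-round(be-al,3),"dx",(d@ex).round(1),"dz",(d@ez).round(1), "pos",q.round())
E
```

```text
t 18.07 pos [477.9  66.7 161.1] rot [-1.80e+02  1.00e-01  1.63e+01] F [-0.3  1.1 -0.2] open 0.099
turn [-0.     0.001  0.   ] then shift [-0.4  0.1 -0.9] len 1.0
0.12 wy -0.12 dx 4.3 dz -10.1 pos [-82.  41.]
0.24 wy -0.12 dx 4.3 dz -10.1 pos [-76.  50.]
0.36 wy -0.12 dx 4.3 dz -10.1 pos [-70.  59.]
0.48 wy -0.12 dx 4.3 dz -10.1 pos [-62.  67.]
0.6 wy -0.12 dx 4.3 dz -10.1 pos [-54.  74.]
0.72 wy -0.12 dx 4.3 dz -10.1 pos [-45.  80.]
0.84 wy -0.024 dx 3.7 dz -10.1 pos [-35.  85.]
0.96 wy -0.024 dx 4.6 dz -9.7 pos [-25.  89.]
1.08 wy -0.024 dx 5.6 dz -9.3 pos [-15.  92.]
1.2 wy -0.024 dx 6.4 dz -8.7 pos [-4. 93.]
1.32 wy -0.024 dx 7.2 dz -8.0 pos [ 7. 93.]
1.44 wy -0.024 dx 8.0 dz -7.3 pos [18. 92.]
1.56 wy -0.024 dx 8.6 dz -6.6 pos [28. 90.]
1.68 wy -0.024 dx 9.2 dz -5.7 pos [38. 86.]
1.8 wy -0.024 dx 9.7 dz -4.8 pos [48. 82.]
```

Emit:
{"op": "play_rows", "data": {"targets": [[0,-0.12,0,4.3,0,-10.1,1],[0,-0.12,0,4.3,0,-10.1,1],[0,-0.12,0,4.3,0,-10.1,1],[0,0,0,0,0,0,1]]}}

```text
clock: 18.58
tcp_pos: [0.4929, 0.0711, 0.1894]
eef_rot: [-180.0, 21.1, 16.3]
contact_force: [-7.0, -1.5, 4.6]
opening: 0.1
```

```bash
python3 - <<'E'
from h import *
to(477.6,66.5,162,16.3)
E
```

```text
t 18.57 pos [492.9  71.1 189.4] rot [-180.    21.1   16.3] F [-7.  -1.5  4.6] open 0.1
turn [-0.     0.368  0.001] then shift [-16.    0.1  27.4] len 32.0
```

Emit:
{"op": "play_rows", "data": {"targets": [[0,-0.12,0,4,0,-10.1,1],[0,-0.12,0,4,0,-10.1,1],[0,-0.12,0,4.3,0,-10.1,1],[0,0,0,0,0,0,1]]}}

```text
clock: 19.08
tcp_pos: [0.5169, 0.0782, 0.2103]
eef_rot: [-180.0, 41.8, 16.3]
contact_force: [-4.7, 0.8, 7.0]
opening: 0.101
```

Emit:
{"op": "play_rows", "data": {"targets": [[0,-0.024,0,3.7,0,-10,1],[0,-0.024,0,4.6,0,-9.7,1],[0,0,0,0,0,0,1]]}}

```text
clock: 19.45
tcp_pos: [0.5361, 0.0838, 0.2191]
eef_rot: [-179.9, 44.1, 16.4]
contact_force: [-2.5, 2.3, -0.7]
opening: 0.105
```

Emit:
{"op": "play_rows", "data": {"targets": [[0,-0.024,0,5.6,0,-9.3,1],[0,-0.024,0,6.4,0,-8.7,1],[0,0,0,0,0,0,1]]}}

```text
clock: 19.82
tcp_pos: [0.5564, 0.0898, 0.2233]
eef_rot: [-179.9, 46.8, 16.4]
contact_force: [-2.5, 3.1, -2.0]
opening: 0.107
```

```bash
python3 - <<'E'
from h import *
to(477.6,66.5,162,16.3)
c=snap("side","s9",(240,40,370,175),6)
E
```

```text
t 19.82 pos [556.4  89.8 223.3] rot [-179.9   46.8   16.4] F [-2.5  3.1 -2. ] open 0.107
turn [-0.     0.817  0.001] then shift [-82.2   0.3  61.3] len 103.0
```

View pics/s9.png

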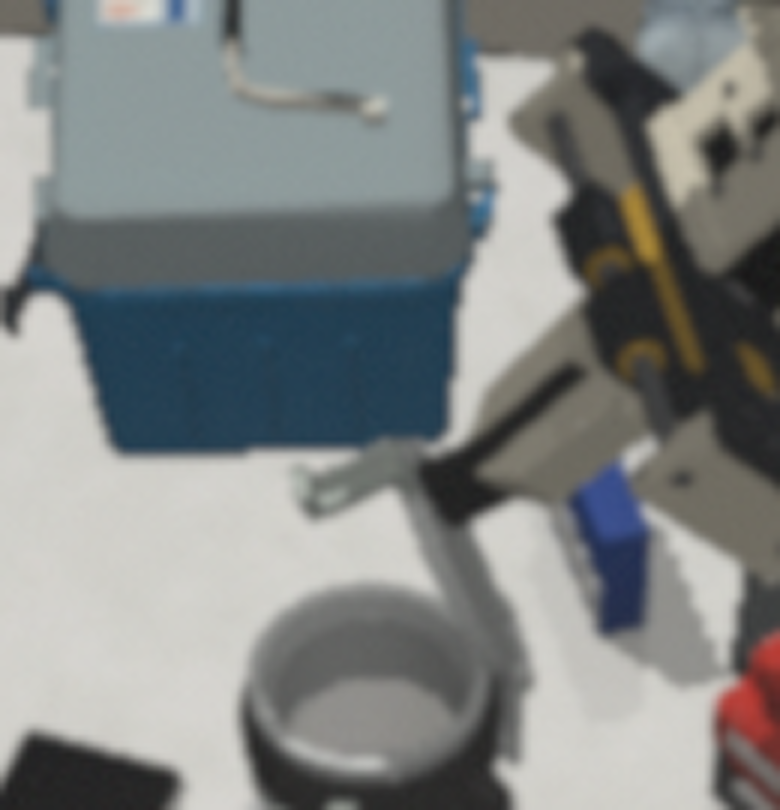

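Emit:
{"op": "play_rows", "data": {"targets": [[0,-0.024,0,7.2,0,-8,1],[0,-0.024,0,8,0,-7.3,1],[0,-0.024,0,8.6,0,-6.6,1],[0,-0.024,0,9.2,0,-5.7,1],[0,-0.024,0,9.7,0,-4.8,1],[0,0,0,0,0,0,1]]}}

```text
clock: 20.62
tcp_pos: [0.6063, 0.1046, 0.2112]
eef_rot: [180.0, 53.5, 16.4]
contact_force: [-2.3, 5.7, -3.1]
opening: 0.107
```

```bash
python3 - <<'E'
from h import *
to(477.6,66.5,162,16.3)
c=snap("side","s10",(240,40,370,175),6)
E
```

```text
t 20.62 pos [606.3 104.6 211.2] rot [180.   53.5  16.4] F [-2.3  5.7 -3.1] open 0.107
turn [0.002 0.934 0.002] then shift [-134.2    0.4   49.2] len 143.0
```

View pics/s10.png

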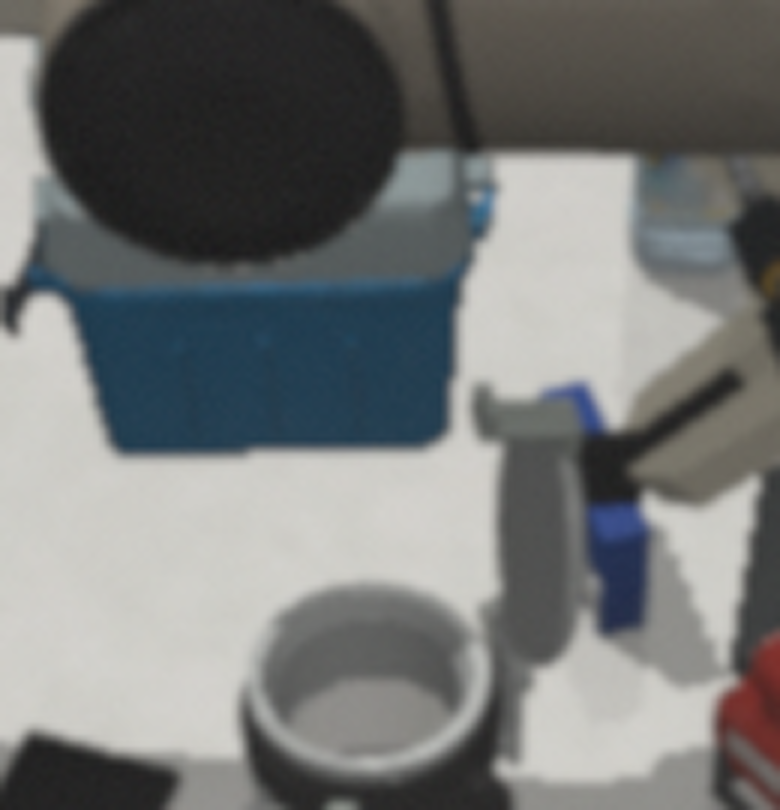

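Emit:
{"op": "play_rows", "data": {"targets": [[0,0,0,0,0,0,0.4],[0,0,0,0,0,-10,0.1],[0,0,0,0,0,-25,0.1],[0,0,0,0,0,-35,0.1],[0,0,0,0,0,-35,0.1],[0,0,0,0,0,0,0.1]]}}

```text
clock: 21.42
tcp_pos: [0.604, 0.1074, 0.2471]
eef_rot: [179.2, 50.7, 16.3]
contact_force: [-0.0, 1.0, -0.1]
opening: 0.45
```

```bash
python3 - <<'E'
from h import *
to(477.6,66.5,240,16.3)
c=snap("side","s11",(240,40,370,175),6)
E
```

```text
t 21.43 pos [604.  107.4 247.1] rot [179.2  50.7  16.3] F [-0.   1.  -0.1] open 0.45
turn [0.013 0.885 0.006] then shift [-132.8    3.8    7.1] len 133.0
```

View pics/s11.png

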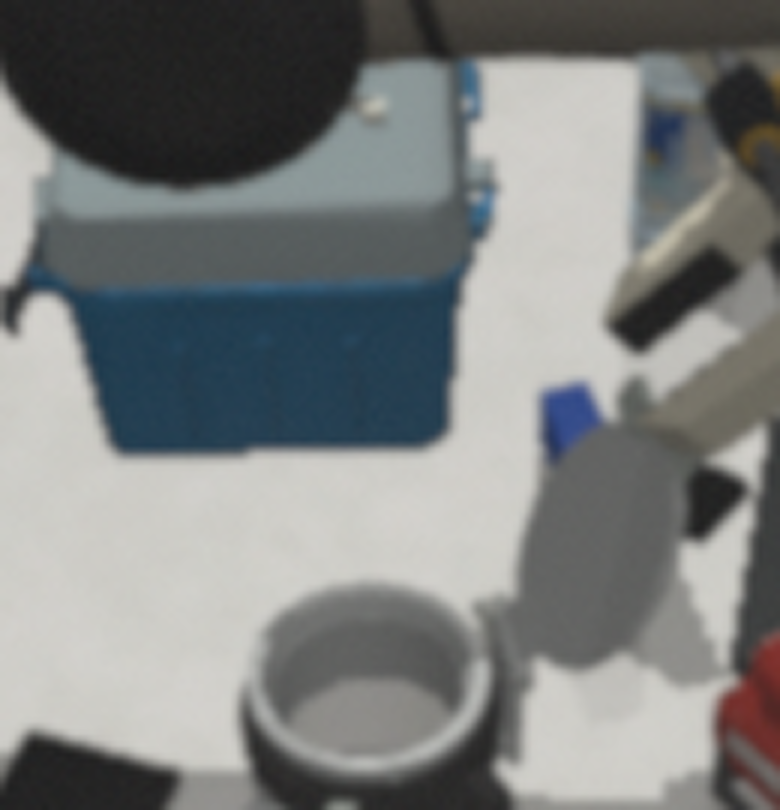

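Emit:
{"op": "play_rows", "data": {"targets": [[0,0,0,-19,0,-16,0.1],[0,0,0,-19,0,-16,0.1],[0,0.15,0,0,0,0,0.1],[0,0.15,0,0,0,0,0.1],[0,0.15,0,0,0,0,0.1],[0,0.15,0,0,0,0,0.1],[0,0.15,0,0,0,0,0.1],[0.01,0.135,0,0,0,0,0.1],[0,0,0,0,0,0,0.1]]}}

```text
clock: 22.6
tcp_pos: [0.5868, 0.103, 0.2876]
eef_rot: [-180.0, -0.3, 16.9]
contact_force: [-0.0, 0.2, 0.0]
opening: 0.45
```

```bash
python3 - <<'E'
from h import *
to(470,-40,270,16.3)
E
```

```text
t 22.6 pos [586.8 103.  287.6] rot [-180.    -0.3   16.9] F [-0.   0.2  0. ] open 0.45
turn [-0.    -0.005  0.011] then shift [-152.2  104.5   17.6] len 185.0
```

Emit:
{"op": "play_rows", "data": {"targets": [[0,-0.005,0.011,-40,25,0,-0.5],[0,0,0,-40,25,0,-1],[0,0,0,-40,25,0,-1],[0,0,0,-35,25,5,-1],[0,0,0,-20,15,0,-1],[0,0,0,0,0,0,-1]]}}

```text
clock: 23.35
tcp_pos: [0.4538, -0.0577, 0.2815]
eef_rot: [-179.9, 0.1, 16.2]
contact_force: [0.2, -0.6, 0.3]
opening: 0.991
```

```bash
cat >> h.py <<'E'
def rolls(c):
    """cream ring tops: connected z 12..30mm blobs, cream colour"""
    W=world(c); rgb=c["color"].astype(int)
    m=(W[...,2]>.012)&(W[...,2]<.030)&(W[...,0]>.3)&(W[...,0]<.8)&(abs(W[...,1])<.6)
    n,l,st,_=cv2.connectedComponentsWithStats(m.astype(np.uint8))
    for i in range(1,n):
        if st[i,4]<150: continue
        q=W[l==i]; col=np.median(rgb[l==i],0); (cx,cy),r=cv2.minEnclosingCircle((q[:,:2]*1000).astype(np.float32))
        b=q[:,:2]*1000; mid=(b.min(0)+b.max(0))/2
        print("px",(st[i,0]+st[i,2]//2,st[i,1]+st[i,3]//2),"xy",round(cx,1),round(cy,1),"mid",mid.round(1),"r",round(r,1),"n",st[i,4],"rgb",col)
E
python3 - <<'E'
from h import *
to(417,-318,100,16.3)
c=snap("top","t12"); rolls(c); print('side'); rolls(bot.camera("side"))
overlay(c,"ot3",[508,75.3],16.5,(140,195,270,300),6,lev=25)
E
```

```text
t 23.35 pos [453.8 -57.7 281.5] rot [-1.799e+02  1.000e-01  1.620e+01] F [ 0.2 -0.6  0.3] open 0.991
turn [-0.001  0.002 -0.001] then shift [-108.4  239.5  181.5] len 320.0
px (np.int32(124), np.int32(161)) xy 735.8 281.9 mid [722.9 281.8] r 132.9 n 6664 rgb [59. 60. 59.]
px (np.int32(275), np.int32(137)) xy 798.4 -49.6 mid [783.9 -49.6] r 78.0 n 686 rgb [191. 189. 181.]
px (np.int32(403), np.int32(163)) xy 736.9 -335.5 mid [ 737.  -336.1] r 62.4 n 407 rgb [115. 114. 110.]
px (np.int32(330), np.int32(239)) xy 562.8 -177.1 mid [ 562.8 -176.9] r 32.0 n 556 rgb [143. 134. 115.]
px (np.int32(386), np.int32(248)) xy 547.3 -298.8 mid [ 547.1 -298.7] r 32.4 n 570 rgb [150.  94.  62.]
px (np.int32(235), np.int32(258)) xy 516.6 30.2 mid [516.6  31.3] r 37.3 n 250 rgb [117. 117. 115.]
px (np.int32(444), np.int32(254)) xy 536.1 -426.7 mid [ 535.8 -426.3] r 32.4 n 588 rgb [189. 176.  95.]
px (np.int32(208), np.int32(259)) xy 511.9 82.7 mid [513.2  87. ] r 29.6 n 444 rgb [117. 116. 114.]
px (np.int32(279), np.int32(262)) xy 506.7 -65.7 mid [509.8 -65.9] r 32.2 n 398 rgb [145.5  63.5  60.5]
px (np
[... 830 characters left out ...]
(233)) xy 505.8 -64.9 mid [505.9 -64.6] r 33.2 n 526 rgb [148.  52.  47.]
px (np.int32(269), np.int32(270)) xy 455.2 -159.6 mid [ 455.6 -159.8] r 32.7 n 576 rgb [218. 201. 157.]
px (np.int32(318), np.int32(280)) xy 563.7 -175.7 mid [ 563.2 -175.3] r 33.0 n 593 rgb [156. 143. 113.]
px (np.int32(306), np.int32(335)) xy 547.4 -298.1 mid [ 546.6 -298.3] r 32.1 n 702 rgb [172.  93.  38.]
px (np.int32(239), np.int32(340)) xy 417.0 -317.2 mid [ 416.9 -317.4] r 32.4 n 718 rgb [213. 194. 153.]
px (np.int32(403), np.int32(360)) xy 737.3 -337.5 mid [ 737.6 -335.8] r 62.7 n 550 rgb [126.  125.  120.5]
px (np.int32(294), np.int32(401)) xy 536.2 -425.5 mid [ 535.9 -425.6] r 32.1 n 833 rgb [225. 205.  10.]
```

View pics/t12.png

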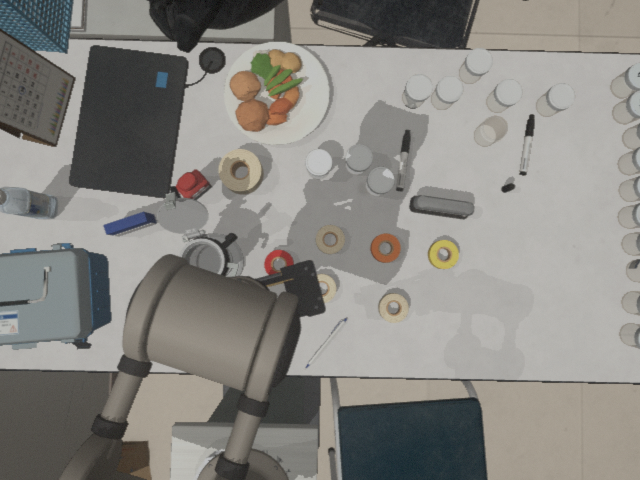

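View pics/ot3.png

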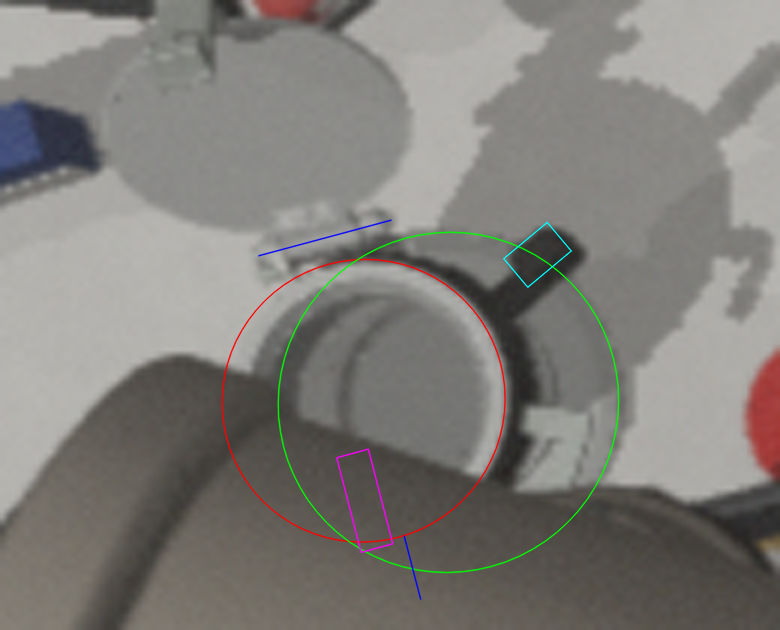

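Emit:
{"op": "play_rows", "data": {"targets": [[0,0,0,-18,40,20,-1],[0,0,0,-18,40,20,-1],[0,0,0,-18,40,20,-1],[0,0,0,-18,40,20,-1],[0,0,0,-18,40,20,-1],[0,0,0,-18,39,20,-1],[0,0,0,0,0,40,-1],[0,0,0,0,0,0,-1]]}}

```text
clock: 24.45
tcp_pos: [0.4168, -0.3146, 0.1184]
eef_rot: [-179.6, 0.2, 16.4]
contact_force: [-0.4, 0.0, 0.9]
opening: 1.001
```

```bash
python3 - <<'E'
from h import *
to(416.8,-317,33,16.3)
E
```

```text
t 24.45 pos [ 416.8 -314.6  118.4] rot [-179.6    0.2   16.4] F [-0.4  0.   0.9] open 1.001
turn [-0.007  0.003  0.002] then shift [-0.7  2.3 85.4] len 85.0
```

Emit:
{"op": "play_rows", "data": {"targets": [[0,0,0,-0.5,2,30,-1],[0,0,0,0,0,30,-1],[0,0,0,0,0,15,-1],[0,0,0,0,0,9,-1],[0,0,0,0,0,0,-1],[0,0,0,0,0,0,-1]]}}

```text
clock: 25.2
tcp_pos: [0.418, -0.3186, 0.0383]
eef_rot: [179.9, -0.1, 16.4]
contact_force: [-0.1, -0.7, -0.1]
opening: 1.003
```

```bash
python3 - <<'E'
from h import *
to(416.8,-317,33,16.3)
E
```

```text
t 25.2 pos [ 418.  -318.6   38.3] rot [ 1.799e+02 -1.000e-01  1.640e+01] F [-0.1 -0.7 -0.1] open 1.003
turn [ 0.001 -0.002  0.001] then shift [-0.8 -1.8  5.3] len 6.0
```

Emit:
{"op": "play_rows", "data": {"targets": [[0,0,0,-0.8,-1.5,6,-1],[0,0,0,0,0,0,-0.4],[0,0,0,0,0,0,-0.4],[0,0,0,0,0,0,0],[0,0,0,0,0,0,0],[0,0,0,0,0,0,0]]}}

```text
clock: 25.95
tcp_pos: [0.4163, -0.3169, 0.0314]
eef_rot: [-180.0, -0.1, 16.4]
contact_force: [0.3, 0.1, -0.4]
opening: 0.519
```

```bash
python3 - <<'E'
from h import *
to(416.8,-317,33,16.3)
E
```

```text
t 25.95 pos [ 416.3 -316.9   31.4] rot [-1.80e+02 -1.00e-01  1.64e+01] F [ 0.3  0.1 -0.4] open 0.519
turn [-0.    -0.001  0.001] then shift [ 0.5  0.2 -1.6] len 2.0
```

```bash
python3 - <<'E'
from h import *
c=snap("side","s13",(170,270,330,400),5)
c=snap("top","t13",(320,240,460,360),5)
E
```

```text
(no output)
```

View pics/s13.png

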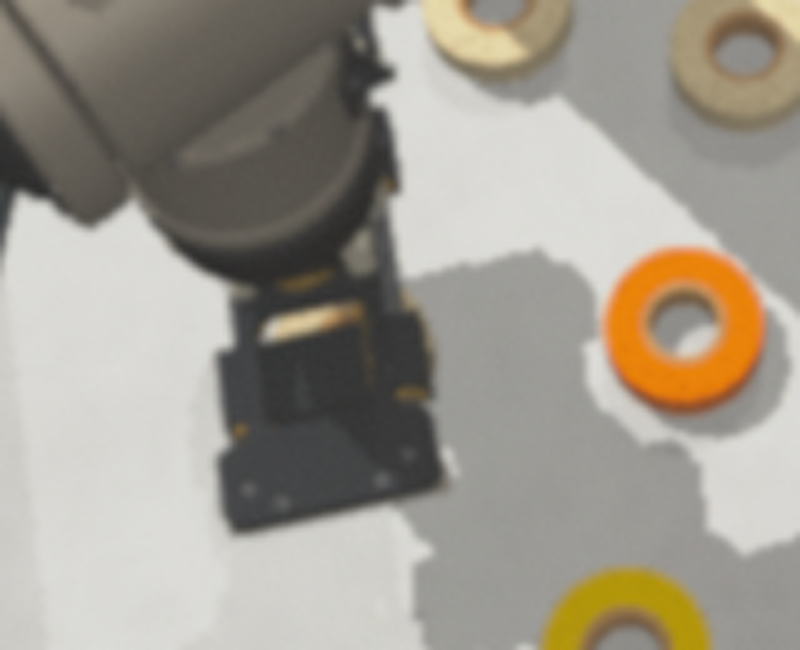

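View pics/t13.png

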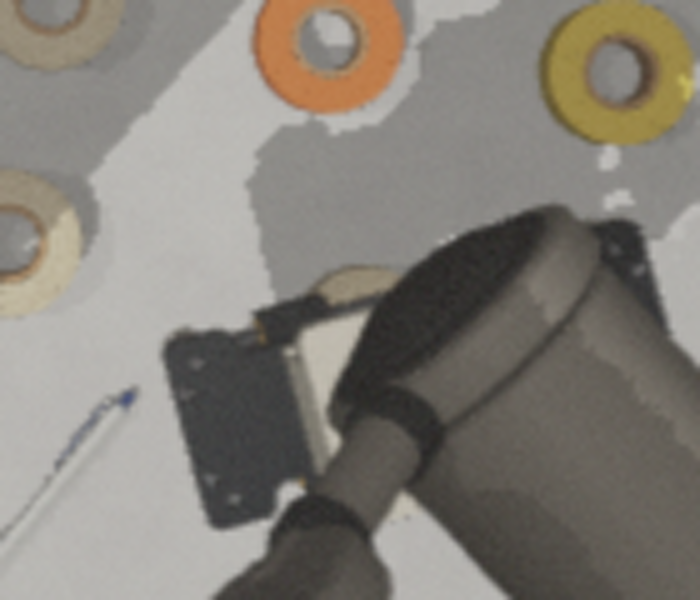

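Emit:
{"op": "play_rows", "data": {"targets": [[0,0,0,0,0,0,0.4],[0,0,0,0,0,0,0.4]]}}

```text
clock: 26.3
tcp_pos: [0.4163, -0.3169, 0.0313]
eef_rot: [-180.0, -0.1, 16.4]
contact_force: [-0.5, -0.2, 0.0]
opening: 0.334
```

Emit:
{"op": "play_rows", "data": {"targets": [[0,0,0,0,0,0,-1],[0,0,0,0,0,0,-1],[0,0,0,0,0,0,-1],[0,0,0,0,0,0,-1],[0,0,0,0,0,-40,-1],[0,0,0,0,0,-50,-1],[0,0,0,-40,0,0,-1],[0,0,0,-40,0,0,-1],[0,0,0,0,-60,0,-1],[0,0,0,0,-60,0,-1],[0,0,0,0,0,0,-1]]}}

```text
clock: 27.68
tcp_pos: [0.3036, -0.2206, 0.121]
eef_rot: [-179.8, 0.0, 16.5]
contact_force: [0.8, -0.9, 0.2]
opening: 0.996
```

```bash
python3 - <<'E'
from h import *
to(416.8,-317,33,16.3)
c=snap("top","t14"); rolls(c); print("side"); rolls(snap("side","s14"))
E
```

```text
t 27.68 pos [ 303.6 -220.6  121. ] rot [-179.8    0.    16.5] F [ 0.8 -0.9  0.2] open 0.996
turn [-0.004  0.     0.003] then shift [ 81.6 124.3  88. ] len 173.0
px (np.int32(124), np.int32(162)) xy 735.5 280.7 mid [722.9 282.4] r 131.9 n 6657 rgb [58. 58. 58.]
px (np.int32(275), np.int32(137)) xy 798.2 -50.3 mid [783.9 -50.3] r 77.3 n 693 rgb [188. 186. 178.]
px (np.int32(403), np.int32(162)) xy 737.4 -340.1 mid [ 737.5 -335.8] r 63.1 n 417 rgb [149. 148. 143.]
px (np.int32(330), np.int32(239)) xy 562.9 -177.0 mid [ 562.9 -177. ] r 31.9 n 554 rgb [142. 132. 114.]
px (np.int32(386), np.int32(248)) xy 546.8 -298.7 mid [ 547.  -298.9] r 32.2 n 568 rgb [146.  91.  61.]
px (np.int32(444), np.int32(254)) xy 535.8 -426.3 mid [ 535.9 -426.3] r 32.8 n 591 rgb [148. 130.  70.]
px (np.int32(224), np.int32(266)) xy 498.4 60.1 mid [499.5  53.8] r 59.2 n 465 rgb [134. 134. 132.]
px (np.int32(208), np.int32(262)) xy 507.9 82.5 mid [507.9  87.2] r 33.6 n 525 rgb [116. 116. 114.]
px (np.int32(279), np.int32(264)) xy 505.6 -66.2 mid [505.7 -66. ] r 32.0 n 565 rgb [162.  68.  66.]
px (np.int32(105), np
[... 818 characters left out ...]
(233)) xy 505.1 -64.5 mid [505.7 -64.1] r 33.7 n 522 rgb [195.  55.  49.]
px (np.int32(269), np.int32(270)) xy 454.5 -159.3 mid [ 455.8 -159.6] r 33.2 n 583 rgb [162. 147. 122.]
px (np.int32(318), np.int32(280)) xy 563.9 -175.6 mid [ 563.  -175.7] r 32.9 n 597 rgb [156. 143. 114.]
px (np.int32(306), np.int32(335)) xy 546.9 -298.1 mid [ 546.6 -298. ] r 32.6 n 695 rgb [173.  92.  36.]
px (np.int32(239), np.int32(340)) xy 416.7 -317.2 mid [ 417.2 -317. ] r 32.7 n 718 rgb [155. 141. 112.]
px (np.int32(403), np.int32(360)) xy 737.5 -338.2 mid [ 737.5 -335.7] r 63.0 n 548 rgb [170.5 169.  163. ]
px (np.int32(294), np.int32(401)) xy 536.0 -425.7 mid [ 536.  -425.8] r 32.1 n 837 rgb [169. 143.  25.]
```

View pics/t14.png

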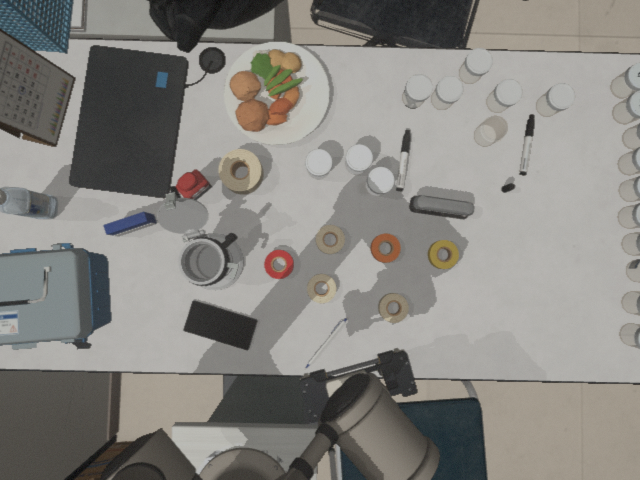

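View pics/s14.png

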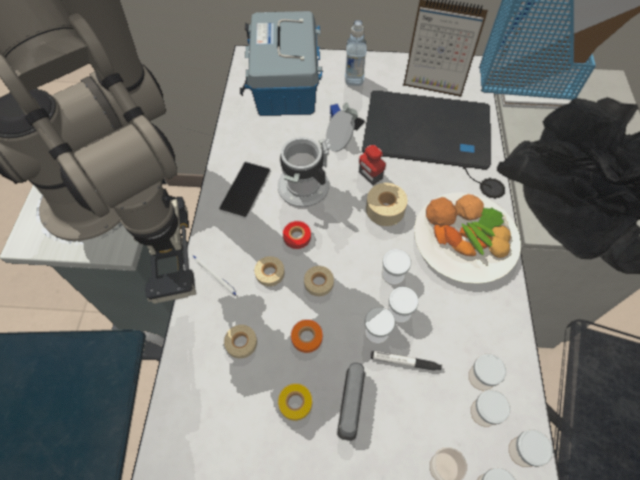

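```bash
python3 - <<'E'
from h import *
c=snap("side","s15",(100,170,240,310),5)
for n in("side","top"):
    W=world(bot.camera(n))*1000
    s=bot.sense(); p=s["tcp_pos"]*1000; Rm=R.from_euler('xyz',s["eef_rot"],degrees=True)
    q=W.reshape(-1,3); q=Rm.inv().apply(q-p)
    m=(abs(q[:,0])<40)&(abs(q[:,1])<100)&(q[:,2]>-120)&(q[:,2]<60)
    q=q[m]; 
    for lo in range(-120,60,10):
        k=q[(q[:,2]>=lo)&(q[:,2]<lo+10)]
        if len(k): print(n,lo,len(k),k[:,:2].min(0).round(),k[:,:2].max(0).round())
E
```

```text
side -120 114 [-24. -12.] [26. 18.]
side -110 1357 [-37. -96.] [37. 95.]
side -100 200 [-37. -93.] [37. 95.]
side -90 399 [-37. -86.] [37. 93.]
side -80 220 [-35. -85.] [37. 88.]
side -70 83 [-35. -85.] [37. 87.]
side -30 5 [ 10. -62.] [ 11. -51.]
side -20 12 [-10. -50.] [11. 63.]
side -10 4 [ -1. -47.] [ 8. 61.]
side 0 2 [  5. -49.] [  6. -47.]
top -120 24 [-22. -93.] [30. 90.]
top -110 1964 [-38. -95.] [37. 96.]
top -100 97 [-20. -91.] [37. 93.]
top -90 639 [-37. -91.] [37. 91.]
top -80 160 [-20. -86.] [37. 86.]
top -70 19 [ -8. -81.] [36. 84.]
top -60 3 [-9. 49.] [-1. 49.]
top -50 14 [-10.  46.] [11. 51.]
top -40 4 [ -6. -46.] [11. 49.]
top -30 5 [-10. -48.] [10. 48.]
top -20 1 [ 5. 46.] [ 5. 46.]
top -10 1 [ 2. 46.] [ 2. 46.]
```

View pics/s15.png

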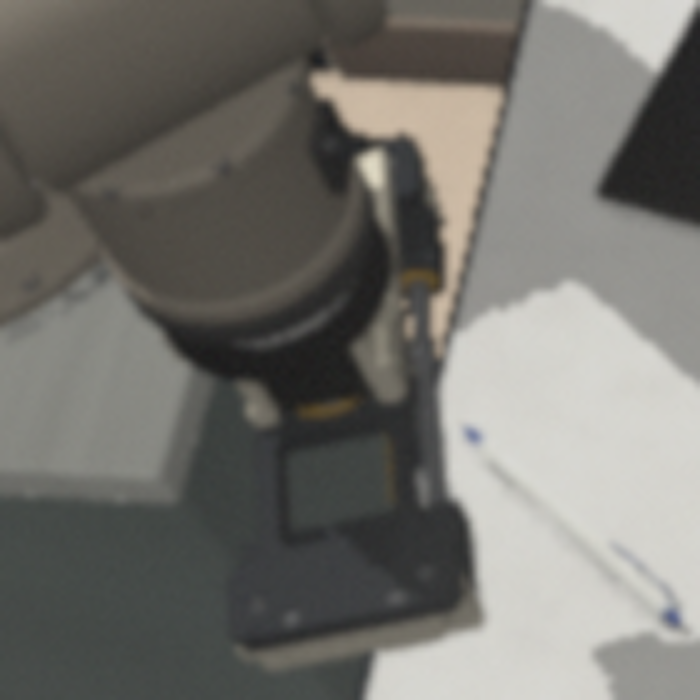

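Emit:
{"op": "play_rows", "data": {"targets": [[0,0,0,0,60,0,-1],[0,0,0,0,60,0,-1],[0,0,0,40,0,0,-1],[0,0,0,40,0,0,-1],[0,0,0,0,0,45,-1],[0,0,0,0,0,35,-1],[0,0,0,0,0,0,-1]]}}

```text
clock: 28.8
tcp_pos: [0.4152, -0.3163, 0.0388]
eef_rot: [-179.7, 0.1, 16.3]
contact_force: [0.1, 0.6, 0.3]
opening: 1.0
```

```bash
python3 - <<'E'
from h import *
to(416.8,-317,14,16.3)
E
```

```text
t 28.8 pos [ 415.2 -316.3   38.8] rot [-1.797e+02  1.000e-01  1.630e+01] F [0.1 0.6 0.3] open 1.0
turn [-0.005  0.002  0.001] then shift [ 1.4  1.2 24.8] len 25.0
```

Emit:
{"op": "play_rows", "data": {"targets": [[0,0,0,1.5,0,15,-1],[0,0,0,0,0,6,-1],[0,0,0,0,0,0,-1]]}}

```text
clock: 29.18
tcp_pos: [0.4178, -0.3167, 0.0205]
eef_rot: [-180.0, -0.1, 16.4]
contact_force: [0.6, -0.3, -0.1]
opening: 1.0
```

Emit:
{"op": "play_rows", "data": {"targets": [[0,0,0,0,0,3,-1],[0,0,0,0,0,0,-1]]}}

```text
clock: 29.42
tcp_pos: [0.4178, -0.3166, 0.0176]
eef_rot: [180.0, -0.1, 16.4]
contact_force: [0.1, -0.1, -0.3]
opening: 0.999
```

Emit:
{"op": "play_rows", "data": {"targets": [[0,0,0,0,0,2,-1],[0,0,0,0,0,0,-1]]}}

```text
clock: 29.68
tcp_pos: [0.4177, -0.3165, 0.0153]
eef_rot: [-180.0, -0.1, 16.4]
contact_force: [0.5, -0.0, -0.3]
opening: 1.003
```

Emit:
{"op": "play_rows", "data": {"targets": [[0,0,0,0,0,0,-0.45],[0,0,0,0,0,0,-0.45],[0,0,0,0,0,0,-0.2],[0,0,0,0,0,0,-0.2],[0,0,0,0,0,0,-0.2]]}}

```text
clock: 30.3
tcp_pos: [0.4178, -0.3165, 0.0154]
eef_rot: [-180.0, -0.1, 16.4]
contact_force: [-0.6, 0.7, -0.1]
opening: 0.684
```

Emit:
{"op": "play_rows", "data": {"targets": [[0,0,0,0,0,0,1],[0,0,0,0,0,0,1],[0,0,0,0,0,-20,1],[0,0,0,0,0,-40,1],[0,0,0,0,0,-40,1],[0,0,0,0,0,-50,1],[0,0,0,0,0,-50,1],[0,0,0,0,0,0,1]]}}

```text
clock: 31.3
tcp_pos: [0.419, -0.3179, 0.2193]
eef_rot: [179.6, -0.3, 16.4]
contact_force: [-0.0, 0.3, -1.0]
opening: 0.685
```

```bash
python3 - <<'E'
from h import *
to(508.1,75,220,16.4)
c=snap("side","s16",(120,210,280,360),5)
E
```

```text
t 31.3 pos [ 419.  -317.9  219.3] rot [179.6  -0.3  16.4] F [-0.   0.3 -1. ] open 0.685
turn [ 0.007 -0.005 -0.   ] then shift [ 196.4 -351.8   -0.7] len 403.0
```

View pics/s16.png

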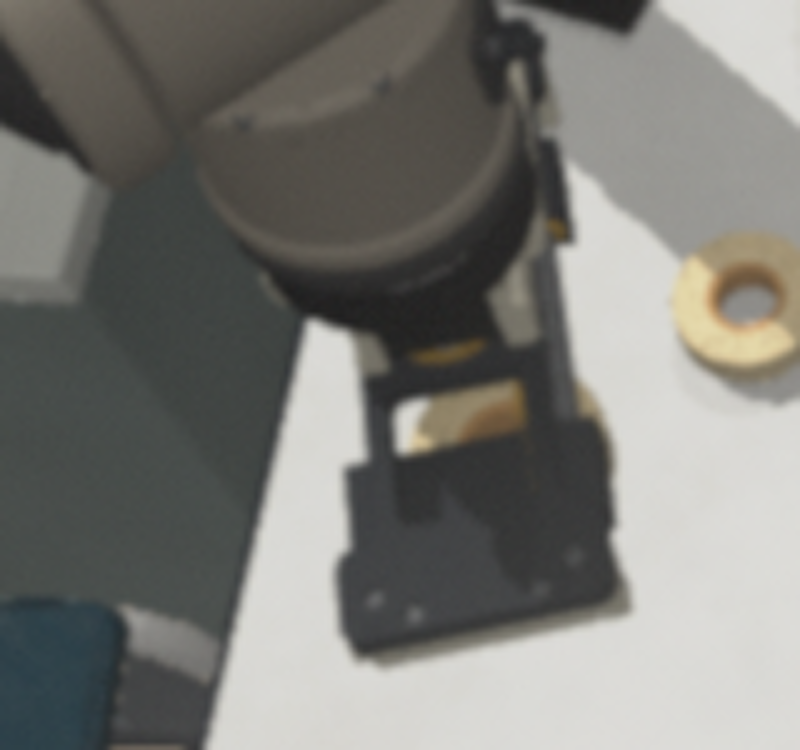

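```bash
python3 - <<'E'
from h import *
for n,cr in(("top",(165,220,255,300)),("side",(255,120,345,215))):
    c=bot.camera(n); 
    x0,y0,x1,y1=cr; s=7
    im=cv2.resize(c["color"][y0:y1,x0:x1,::-1],None,fx=s,fy=s,interpolation=cv2.INTER_CUBIC)
    a=np.radians(np.arange(0,361,4)); ctr=np.array([508.2,74.5])
    for r,z,col in((44.5,128,(0,0,255)),(39,128,(0,255,255)),(62,14,(0,255,0)),(34.5,14,(255,0,255))):
        p=((proj(c,np.c_[ctr[0]+r*np.cos(a),ctr[1]+r*np.sin(a),0*a+z])-[x0,y0]+.5)*s*8).round().astype(int)
        cv2.polylines(im,[p],False,col,1,cv2.LINE_AA,3)
    cv2.imwrite(f"pics/rim_{n}.png",im)
    W=world(c)*1000; m=(W[...,2]>124)&(W[...,2]<131)&(np.hypot(W[...,0]-508,W[...,1]-74)<49)
    k=W[m]; h=k[:,:2]; print(n,len(k),cv2.minEnclosingCircle(h.astype(np.float32)),h.min(0),h.max(0))
E
```

```text
top 514 ((508.2662353515625, 74.87230682373047), 44.67970275878906) [464.16667523  30.75047853] [551.07177124 119.45007601]
side 349 ((509.23748779296875, 75.93193054199219), 46.83599853515625) [464.39982358  29.30485693] [551.46390207 121.67777426]
```

View pics/rim_top.png

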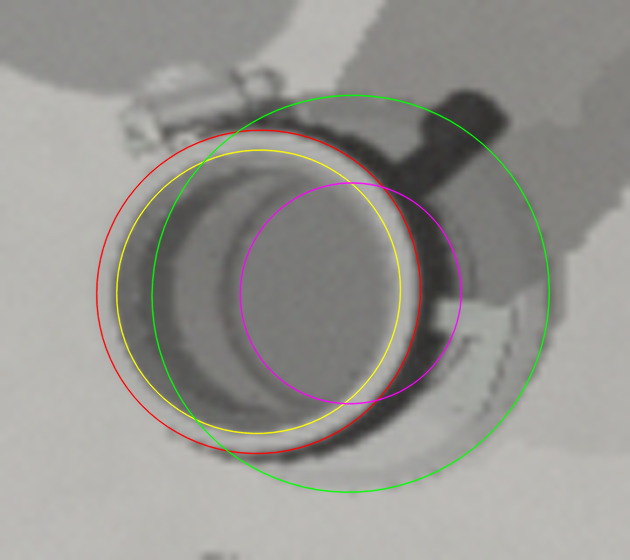

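View pics/rim_side.png

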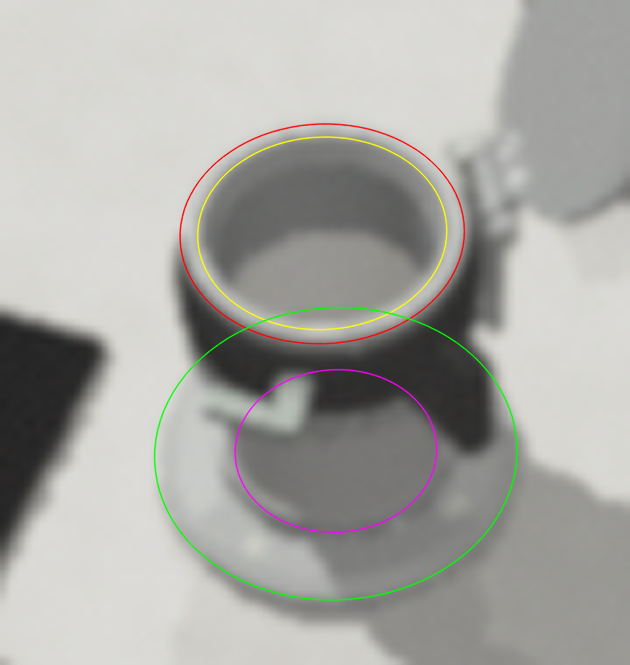

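Emit:
{"op": "play_rows", "data": {"targets": [[0,0,0,11,-20,0,1],[0,0,0,22,-39,0,1],[0,0,0,22,-39,0,1],[0,0,0,22,-39,0,1],[0,0,0,22,-39,0,1],[0,0,0,22,-39,0,1],[0,0,0,22,-39,0,1],[0,0,0,22,-39,0,1],[0,0,0,22,-39,0,1],[0,0,0,10,-20,0,1],[0,0,0,0,0,0,1]]}}

```text
clock: 32.83
tcp_pos: [0.5066, 0.078, 0.2137]
eef_rot: [-179.9, 0.2, 16.5]
contact_force: [0.2, -0.7, -0.3]
opening: 0.687
```

```bash
python3 - <<'E'
from h import *
to(509,75.6,137,16.4)
E
```

```text
t 32.83 pos [506.6  78.  213.7] rot [-179.9    0.2   16.5] F [ 0.2 -0.7 -0.3] open 0.687
turn [-0.001  0.003  0.002] then shift [ 1.6  2.9 76.7] len 77.0
```

Emit:
{"op": "play_rows", "data": {"targets": [[0,0,0,1.6,2.9,20,1],[0,0,0,0,0,20,1],[0,0,0,0,0,18,1],[0,0,0,0,0,0,1],[0,0,0,0,0,0,1]]}}

```text
clock: 33.45
tcp_pos: [0.5099, 0.0738, 0.1578]
eef_rot: [-180.0, -0.0, 16.3]
contact_force: [0.6, 0.8, -0.5]
opening: 0.689
```

```bash
python3 - <<'E'
from h import *
to(509,75.6,137,16.4)
c=snap("side","s17",(240,80,370,215),6)
E
```

```text
t 33.45 pos [509.9  73.8 157.8] rot [-180.    -0.    16.3] F [ 0.6  0.8 -0.5] open 0.689
turn [-0.    -0.001 -0.001] then shift [-0.4 -2.  20.8] len 21.0
```

View pics/s17.png

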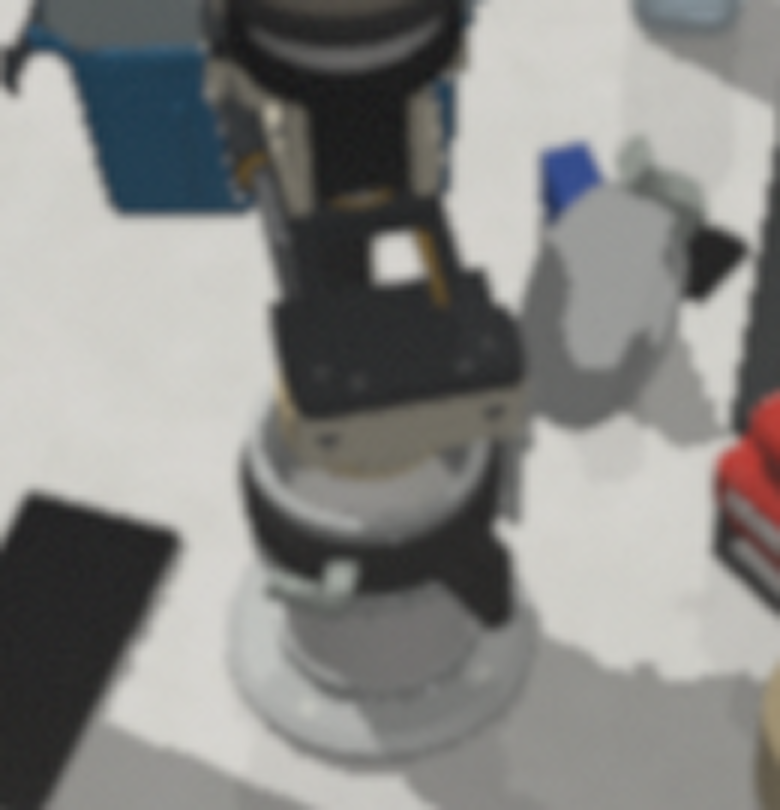

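Emit:
{"op": "play_rows", "data": {"targets": [[0,0,0,-0.5,-1.8,10,1],[0,0,0,0,0,6,1],[0,0,0,0,0,4,1],[0,0,0,0,0,0,1]]}}

```text
clock: 34.0
tcp_pos: [0.5087, 0.076, 0.1372]
eef_rot: [-180.0, -0.0, 16.4]
contact_force: [-0.5, -0.2, -0.7]
opening: 0.686
```

```bash
python3 - <<'E'
from h import *
to(509,75.6,137,16.4)
E
```

```text
t 34.0 pos [508.7  76.  137.2] rot [-180.    -0.    16.4] F [-0.5 -0.2 -0.7] open 0.686
turn [-0.    -0.    -0.001] then shift [0.2 0.5 0.2] len 1.0
```

Emit:
{"op": "play_rows", "data": {"targets": [[0,0,0,0,0,0,-0.8],[0,0,0,0,0,0,-0.8],[0,0,0,0,0,0,-0.8],[0,0,0,0,0,-30,-0.8],[0,0,0,0,0,-45,-0.8],[0,0,0,-10,40,0,-0.8],[0,0,0,-20,40,0,-0.8],[0,0,0,-20,40,0,-1],[0,0,0,0,30,0,-1],[0,0,0,0,0,0,-1]]}}

```text
clock: 35.25
tcp_pos: [0.5034, -0.0839, 0.2126]
eef_rot: [180.0, -0.1, 16.2]
contact_force: [-0.7, 0.2, -0.2]
opening: 1.002
```

```bash
python3 - <<'E'
from h import *
to(455.8,-159.6,60,16.4)
c=snap("side","s18",(255,110,345,215),6); rolls(bot.camera("side"))
c=snap("top","t18"); rolls(c)
E
```

```text
t 35.25 pos [503.4 -83.9 212.6] rot [ 1.80e+02 -1.00e-01  1.62e+01] F [-0.7  0.2 -0.2] open 1.002
turn [ 0.    -0.001 -0.004] then shift [-67.   59.2 152.6] len 177.0
px (np.int32(392), np.int32(125)) xy 734.5 280.9 mid [722.6 280.8] r 130.5 n 3540 rgb [66. 67. 67.]
px (np.int32(422), np.int32(234)) xy 799.3 -47.2 mid [784.2 -47.2] r 78.6 n 591 rgb [225. 222. 212.]
px (np.int32(385), np.int32(214)) xy 704.6 10.6 mid [704.5  -6.2] r 44.2 n 162 rgb [119.  110.   90.5]
px (np.int32(296), np.int32(233)) xy 505.8 -66.0 mid [505.7 -65.4] r 33.1 n 523 rgb [145.  50.  46.]
px (np.int32(269), np.int32(270)) xy 456.4 -159.4 mid [ 455.3 -159.4] r 33.0 n 585 rgb [218. 202. 159.]
px (np.int32(318), np.int32(280)) xy 562.4 -175.9 mid [ 562.9 -175.9] r 32.9 n 599 rgb [158. 144. 115.]
px (np.int32(306), np.int32(335)) xy 547.5 -298.0 mid [ 546.7 -298.1] r 32.3 n 698 rgb [169.  93.  43.]
px (np.int32(403), np.int32(360)) xy 737.4 -339.0 mid [ 737.6 -336.1] r 62.9 n 552 rgb [125. 124. 119.]
px (np.int32(294), np.int32(401)) xy 536.0 -425.5 mid [ 535.9 -425.5] r 32.4 n 827 rgb [224. 195.  10.]
px (np.int32(124), np.int32(162)) xy 735.1 280.3 mid [722.8 281.4] r 132.0 n 6678 rgb [59. 60. 59.]
px (np.int32(276), np.int32(137)) xy 799.5 -51.4 mid [783.9 -51.4] r 78.4 n 690 rgb [191. 189. 181.]
px (np.int32(403), np.int32(163)) xy 737.6 -338.2 mid [ 737.3 -336.2] r 63.3 n 417 rgb [116. 113. 109.]
px (np.int32(332), np.int32(238)) xy 563.2 -177.7 mid [ 565.3 -181.2] r 31.5 n 260 rgb [144. 134. 116.]
px (np.int32(386), np.int32(248)) xy 546.4 -299.3 mid [ 546.9 -299.1] r 32.4 n 567 rgb [147.  94.  63.]
px (np.int32(444), np.int32(254)) xy 536.0 -426.4 mid [ 535.9 -426.3] r 32.2 n 589 rgb [188. 170.  92.]
px (np.int32(106), np.int32(289)) xy 443.2 310.6 mid [443.3 307.5] r 75.7 n 218 rgb [55.5 65.  72. ]
px (np.int32(328), np.int32(290)) xy 451.7 -168.5 mid [ 451.7 -174.3] r 29.0 n 240 rgb [185. 176. 153.]
```

View pics/s18.png

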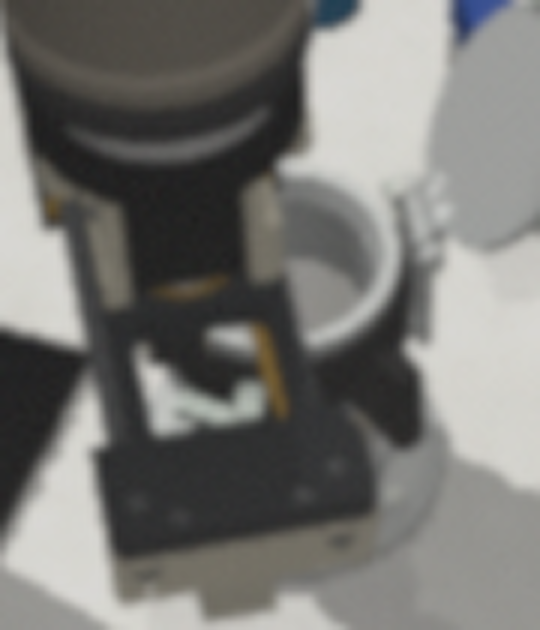

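View pics/t18.png

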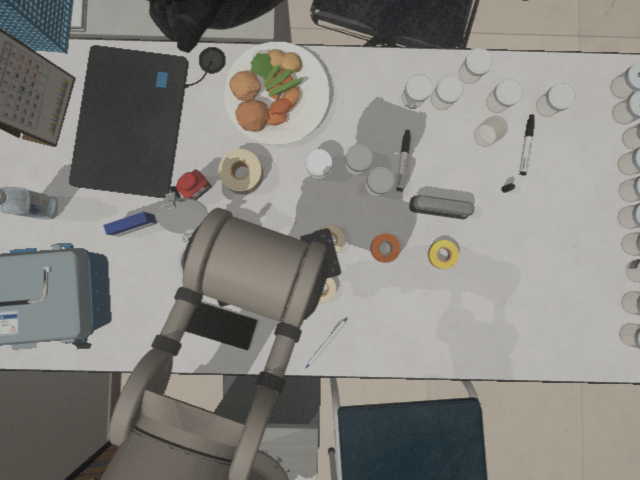

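Emit:
{"op": "play_rows", "data": {"targets": [[0,0,0,-22,20,30,-1],[0,0,0,-22,20,40,-1],[0,0,0,-23,19,40,-1],[0,0,0,0,0,42,-1],[0,0,0,0,0,0,-1]]}}

```text
clock: 36.02
tcp_pos: [0.4537, -0.1558, 0.0585]
eef_rot: [-179.7, 0.2, 16.4]
contact_force: [-0.1, -0.8, 0.1]
opening: 1.002
```

```bash
python3 - <<'E'
from h import *
to(456,-159,15.4,16.4)
E
```

```text
t 36.02 pos [ 453.7 -155.8   58.5] rot [-179.7    0.2   16.4] F [-0.1 -0.8  0.1] open 1.002
turn [-0.005  0.004  0.   ] then shift [ 1.3  3.7 43.1] len 43.0
```

Emit:
{"op": "play_rows", "data": {"targets": [[0,0,0,0.5,2,15,-1],[0,0,0,0,0,12,-1],[0,0,0,0,0,8,-1],[0,0,0,0,0,0,-1],[0,0,0,0,0,0,-1]]}}

```text
clock: 36.65
tcp_pos: [0.4569, -0.1594, 0.0258]
eef_rot: [180.0, -0.1, 16.4]
contact_force: [-0.2, 0.3, -0.3]
opening: 1.003
```

```bash
python3 - <<'E'
from h import *
to(456,-159,15.4,16.4)
E
```

```text
t 36.65 pos [ 456.9 -159.4   25.8] rot [ 1.80e+02 -1.00e-01  1.64e+01] F [-0.2  0.3 -0.3] open 1.003
turn [ 0.    -0.001 -0.001] then shift [-0.7 -0.6 10.4] len 10.0
```

Emit:
{"op": "play_rows", "data": {"targets": [[0,0,0,-0.5,-0.5,6,-1],[0,0,0,0,0,4.4,-1],[0,0,0,0,0,0,-0.45],[0,0,0,0,0,0,-0.45],[0,0,0,0,0,0,-0.2],[0,0,0,0,0,0,-0.2],[0,0,0,0,0,0,1],[0,0,0,0,0,0,1]]}}

```text
clock: 37.65
tcp_pos: [0.4561, -0.159, 0.0151]
eef_rot: [-180.0, -0.1, 16.4]
contact_force: [0.8, -0.4, 1.4]
opening: 0.684
```

Emit:
{"op": "play_rows", "data": {"targets": [[0,0,0,0,0,-20,1],[0,0,0,0,0,-40,1],[0,0,0,0,0,-50,1],[0,0,0,0,0,-50,1],[0,0,0,0,0,-40,1],[0,0,0,0,0,0,1]]}}

```text
clock: 38.4
tcp_pos: [0.4572, -0.1597, 0.218]
eef_rot: [179.8, -0.3, 16.4]
contact_force: [-0.8, -1.6, -1.1]
opening: 0.685
```

```bash
python3 - <<'E'
from h import *
to(509,75.6,215,16.4)
E
```

```text
t 38.4 pos [ 457.2 -159.7  218. ] rot [179.8  -0.3  16.4] F [-0.8 -1.6 -1.1] open 0.685
turn [ 0.004 -0.006 -0.001] then shift [ 116.1 -211.1    3. ] len 241.0
```

Emit:
{"op": "play_rows", "data": {"targets": [[0,0,0,10,-18,0,1],[0,0,0,21,-39,0,1],[0,0,0,21,-39,0,1],[0,0,0,21,-39,0,1],[0,0,0,21,-39,0,1],[0,0,0,21,-37,0,1],[0,0,0,0,0,0,1],[0,0,0,0,0,20,1],[0,0,0,0,0,20,1],[0,0,0,0,0,15,1],[0,0,0,0,0,0,1],[0,0,0,0,0,0,1]]}}

```text
clock: 39.9
tcp_pos: [0.5071, 0.0756, 0.1606]
eef_rot: [-180.0, -0.1, 16.3]
contact_force: [0.1, -0.3, -0.1]
opening: 0.688
```

```bash
python3 - <<'E'
from h import *
to(508.5,75.6,137,16.4)
E
```

```text
t 39.9 pos [507.1  75.6 160.6] rot [-1.80e+02 -1.00e-01  1.63e+01] F [ 0.1 -0.3 -0.1] open 0.688
turn [-0.    -0.002 -0.001] then shift [ 1.3  0.4 23.6] len 24.0
```

Emit:
{"op": "play_rows", "data": {"targets": [[0,0,0,1.3,0.4,12,1],[0,0,0,0,0,7,1],[0,0,0,0,0,4,1],[0,0,0,0,0,0,1]]}}

```text
clock: 40.4
tcp_pos: [0.508, 0.0759, 0.1369]
eef_rot: [-180.0, -0.0, 16.4]
contact_force: [0.2, 0.4, -1.6]
opening: 0.687
```

Emit:
{"op": "play_rows", "data": {"targets": [[0,0,0,0,0,0,-0.8],[0,0,0,0,0,0,-0.8],[0,0,0,0,0,0,-0.8],[0,0,0,0,0,-30,-0.8],[0,0,0,0,0,-45,-0.8],[0,0,0,-25,20,0,-0.8],[0,0,0,-45,0,0,-0.8],[0,0,0,-45,0,0,-1],[0,0,0,-45,0,0,-1],[0,0,0,0,0,0,-1]]}}

```text
clock: 41.65
tcp_pos: [0.3579, 0.0113, 0.2122]
eef_rot: [-180.0, -0.0, 16.3]
contact_force: [1.4, 0.1, 0.6]
opening: 1.003
```

```bash
python3 - <<'E'
from h import *
to(563.2,-175.5,60,16.4)
c=snap("side","s19",(245,110,375,220),6); rolls(bot.camera("side"))
c=snap("top","t19"); rolls(c)
E
```

```text
t 41.65 pos [357.9  11.3 212.2] rot [-180.    -0.    16.3] F [1.4 0.1 0.6] open 1.003
turn [-0.    -0.    -0.002] then shift [144.2 237.2 152.2] len 317.0
px (np.int32(392), np.int32(125)) xy 734.0 280.2 mid [722.6 281.9] r 131.4 n 3541 rgb [65. 66. 65.]
px (np.int32(285), np.int32(110)) xy 439.7 317.9 mid [439.7 308.9] r 78.5 n 267 rgb [38. 65. 83.]
px (np.int32(302), np.int32(190)) xy 507.5 73.6 mid [506.8  59.3] r 61.2 n 675 rgb [132. 133. 131.]
px (np.int32(422), np.int32(234)) xy 799.0 -47.8 mid [784.2 -47.8] r 80.8 n 588 rgb [223. 219. 208.]
px (np.int32(385), np.int32(214)) xy 704.6 10.7 mid [704.6  -5.9] r 44.2 n 160 rgb [117. 108.  89.]
px (np.int32(296), np.int32(233)) xy 505.2 -64.7 mid [505.7 -64.4] r 33.2 n 522 rgb [137.  49.  45.]
px (np.int32(318), np.int32(280)) xy 563.6 -176.3 mid [ 563.1 -175.9] r 32.6 n 599 rgb [152. 139. 111.]
px (np.int32(306), np.int32(335)) xy 547.6 -298.1 mid [ 546.6 -298.3] r 32.4 n 696 rgb [215.  122.   31.5]
px (np.int32(403), np.int32(360)) xy 737.6 -338.7 mid [ 737.5 -336.3] r 63.1 n 551 rgb [169. 167. 162.]
px (np.int32(294), np.int32(40
[... 392 characters left out ...]
32(330), np.int32(239)) xy 562.8 -176.9 mid [ 562.8 -176.9] r 31.8 n 554 rgb [142. 132. 114.]
px (np.int32(386), np.int32(248)) xy 546.9 -298.8 mid [ 547.1 -298.7] r 32.1 n 566 rgb [178. 120.  75.]
px (np.int32(235), np.int32(260)) xy 512.2 30.0 mid [512.2  31.2] r 41.7 n 252 rgb [117. 117. 114.]
px (np.int32(444), np.int32(254)) xy 535.7 -426.8 mid [ 535.9 -426.3] r 32.2 n 592 rgb [187. 175.  94.]
px (np.int32(279), np.int32(264)) xy 505.8 -66.2 mid [505.7 -66. ] r 32.0 n 565 rgb [123.  57.  55.]
px (np.int32(105), np.int32(289)) xy 443.4 310.5 mid [443.5 307.9] r 75.7 n 214 rgb [54. 63. 71.]
px (np.int32(219), np.int32(279)) xy 474.1 67.0 mid [471.   64.6] r 37.4 n 216 rgb [160. 160. 157.]
```

View pics/s19.png

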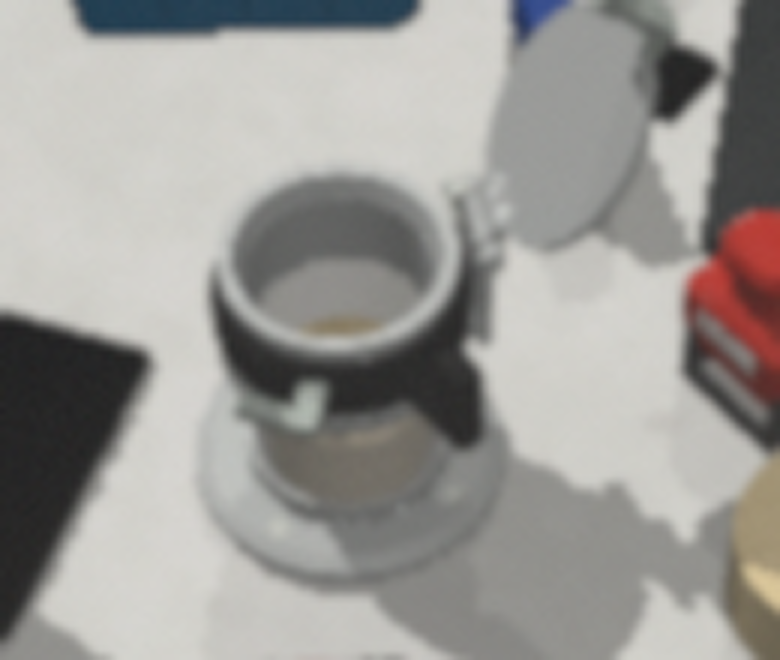

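View pics/t19.png

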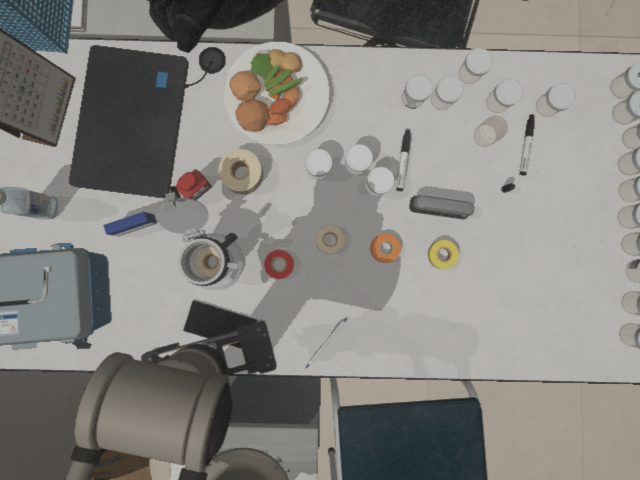

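Emit:
{"op": "play_rows", "data": {"targets": [[0,0,0,24,39,0,-1],[0,0,0,24,39,10,-1],[0,0,0,24,40,20,-1],[0,0,0,24,40,20,-1],[0,0,0,24,40,30,-1],[0,0,0,24,39,30,-1],[0,0,0,0,0,40,-1],[0,0,0,0,0,10,-1],[0,0,0,0,0,0,-1],[0,0,0,0,0,0,-1]]}}

```text
clock: 43.05
tcp_pos: [0.5664, -0.1752, 0.0539]
eef_rot: [179.9, -0.2, 16.4]
contact_force: [0.5, 0.1, -0.2]
opening: 0.998
```

```bash
python3 - <<'E'
from h import *
to(563.1,-175.5,15.3,16.4)
E
```

```text
t 43.05 pos [ 566.4 -175.2   53.9] rot [179.9  -0.2  16.4] F [ 0.5  0.1 -0.2] open 0.998
turn [ 0.002 -0.003 -0.   ] then shift [-3.2 -0.7 38.6] len 39.0
```

Emit:
{"op": "play_rows", "data": {"targets": [[0,0,0,-3,-0.7,15,-1],[0,0,0,0,0,12,-1],[0,0,0,0,0,6,-1],[0,0,0,0,0,0,-1],[0,0,0,0,0,0,-1]]}}

```text
clock: 43.68
tcp_pos: [0.5625, -0.1755, 0.0193]
eef_rot: [180.0, -0.1, 16.4]
contact_force: [0.5, -0.1, 0.6]
opening: 1.0
```

```bash
python3 - <<'E'
from h import *
to(563.1,-175.5,15.3,16.4)
E
```

```text
t 43.67 pos [ 562.5 -175.5   19.3] rot [ 1.80e+02 -1.00e-01  1.64e+01] F [ 0.5 -0.1  0.6] open 1.0
turn [ 0.    -0.001 -0.001] then shift [0.6 0.2 4. ] len 4.0
```

Emit:
{"op": "play_rows", "data": {"targets": [[0,0,0,0.5,0,4,-1],[0,0,0,0,0,0,-0.45],[0,0,0,0,0,0,-0.45],[0,0,0,0,0,0,-0.2],[0,0,0,0,0,0,-0.2],[0,0,0,0,0,0,1],[0,0,0,0,0,0,1]]}}

```text
clock: 44.55
tcp_pos: [0.5628, -0.1753, 0.0152]
eef_rot: [-180.0, -0.1, 16.4]
contact_force: [-0.4, -0.9, 1.3]
opening: 0.679
```

Emit:
{"op": "play_rows", "data": {"targets": [[0,0,0,0,0,-20,1],[0,0,0,0,0,-40,1],[0,0,0,0,0,-50,1],[0,0,0,0,0,-50,1],[0,0,0,0,0,-40,1],[0,0,0,0,0,0,1]]}}

```text
clock: 45.3
tcp_pos: [0.564, -0.1759, 0.2187]
eef_rot: [179.7, -0.4, 16.4]
contact_force: [0.8, 0.0, -0.8]
opening: 0.674
```

```bash
python3 - <<'E'
from h import *
to(508.5,75.6,215,16.4)
E
```

```text
t 45.3 pos [ 564.  -175.9  218.7] rot [179.7  -0.4  16.4] F [ 0.8  0.  -0.8] open 0.674
turn [ 0.004 -0.006 -0.001] then shift [  17.8 -257.     3.7] len 258.0
```

Emit:
{"op": "play_rows", "data": {"targets": [[0,0,0,0,-20,0,1],[0,0,0,3,-40,0,1],[0,0,0,3,-40,0,1],[0,0,0,3,-40,0,1],[0,0,0,3,-40,0,1],[0,0,0,3,-40,0,1],[0,0,0,3,-37,0,1],[0,0,0,0,0,20,1],[0,0,0,0,0,20,1],[0,0,0,0,0,15,1],[0,0,0,0,0,0,1],[0,0,0,0,0,0,1]]}}

```text
clock: 46.8
tcp_pos: [0.5076, 0.0764, 0.1604]
eef_rot: [-180.0, -0.1, 16.4]
contact_force: [-0.6, -0.2, -0.9]
opening: 0.678
```

```bash
python3 - <<'E'
from h import *
to(508.5,75.8,137,16.4)
E
```

```text
t 46.8 pos [507.6  76.4 160.4] rot [-1.80e+02 -1.00e-01  1.64e+01] F [-0.6 -0.2 -0.9] open 0.678
turn [-0.    -0.001 -0.001] then shift [ 0.7  0.9 23.4] len 23.0
```

Emit:
{"op": "play_rows", "data": {"targets": [[0,0,0,0.7,0.8,12,1],[0,0,0,0,0,7,1],[0,0,0,0,0,4,1],[0,0,0,0,0,0,1]]}}

```text
clock: 47.3
tcp_pos: [0.5082, 0.0758, 0.1369]
eef_rot: [-180.0, -0.0, 16.4]
contact_force: [0.2, -0.6, -0.1]
opening: 0.68
```

Emit:
{"op": "play_rows", "data": {"targets": [[0,0,0,0,0,0,-0.8],[0,0,0,0,0,0,-0.8],[0,0,0,0,0,0,-0.8],[0,0,0,0,0,-30,-0.8],[0,0,0,0,0,-45,-0.8],[0,0,0,-25,20,0,-0.8],[0,0,0,-45,0,0,-0.8],[0,0,0,-45,0,0,-1],[0,0,0,-45,0,0,-1],[0,0,0,0,0,0,-1]]}}

```text
clock: 48.55
tcp_pos: [0.3582, 0.0113, 0.2123]
eef_rot: [-180.0, -0.0, 16.3]
contact_force: [0.6, -0.7, -0.8]
opening: 1.001
```

```bash
python3 - <<'E'
from h import *
to(563.2,-175.5,60,16.4)
c=snap("side","s20",(245,110,375,220),6)
c=snap("top","t20",(130,190,260,310),6)
W=world(c)*1000; m=(np.hypot(W[...,0]-508,W[...,1]-75)<30); print(np.median(W[m][:,2]))
E
```

```text
t 48.55 pos [358.2  11.3 212.3] rot [-180.    -0.    16.3] F [ 0.6 -0.7 -0.8] open 1.001
turn [-0.    -0.001 -0.002] then shift [144.  237.1 152.3] len 316.0
73.73996098403262
```

View pics/s20.png

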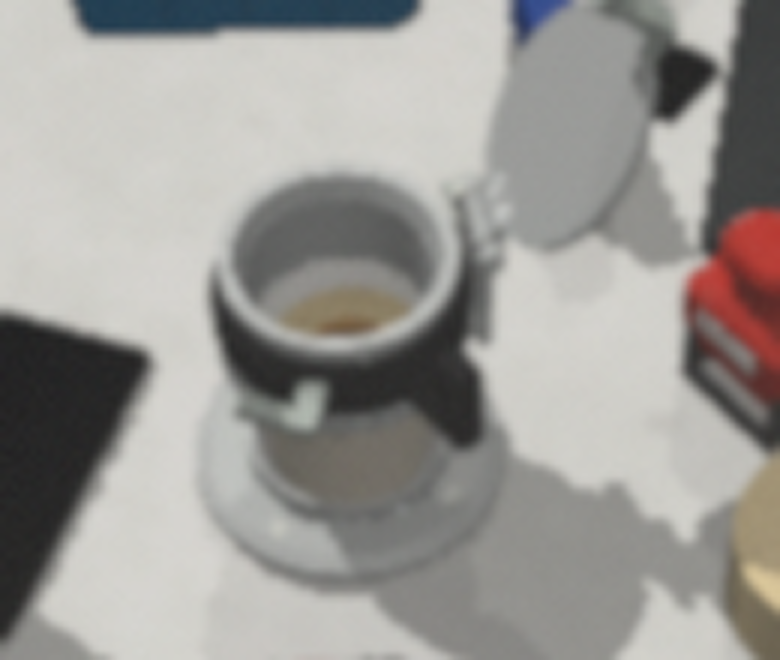

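View pics/t20.png

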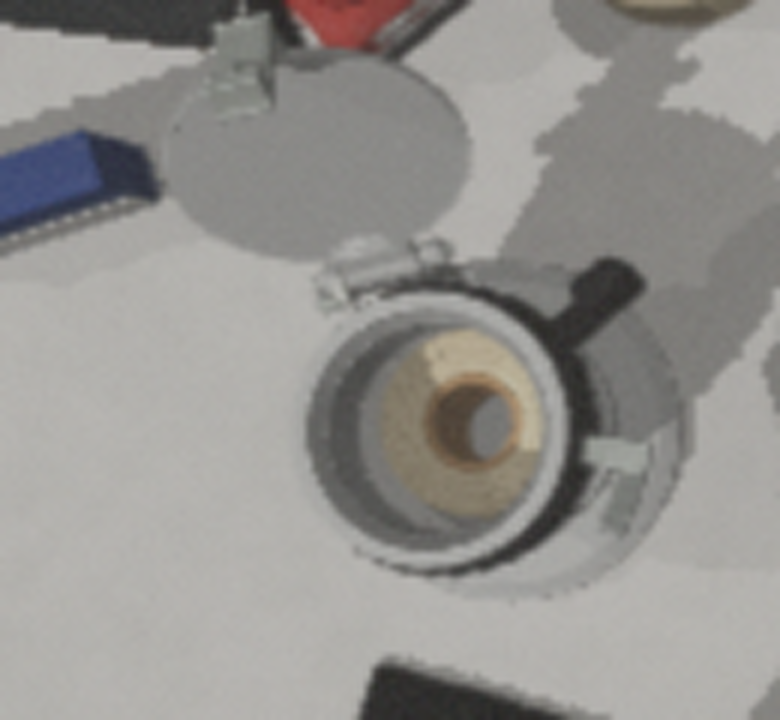

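```bash
python3 - <<'E'
from h import *
to(669,122.6,285,16.4)
E
```

```text
t 48.65 pos [361.1  11.3 212.7] rot [180.   -0.2  16.3] F [ 0.8 -0.3  0. ] open 1.0
turn [ 0.001 -0.003 -0.001] then shift [326.8 -19.8 -72.3] len 335.0
```

Emit:
{"op": "play_rows", "data": {"targets": [[0,0,0,0,0,-36,1],[0,0,0,0,0,-38,1],[0,0,0,30,-2,0,1],[0,0,0,40,-2,0,1],[0,0,0,40,-2,0,1],[0,0,0,40,-3,0,1],[0,0,0,40,-3,0,1],[0,0,0,40,-3,0,1],[0,0,0,40,-3,0,1],[0,0,0,30,-1,0,1],[0,0,0,25,-1,0,1],[0,0,0,0,0,0,1]]}}

```text
clock: 50.15
tcp_pos: [0.668, 0.1233, 0.2842]
eef_rot: [-180.0, 0.0, 16.4]
contact_force: [-0.7, 0.5, 0.4]
opening: 0.006
```

```bash
python3 - <<'E'
from h import *
to(669,122.6,186,16.4)
c=snap("side","s21",(245,40,405,180),5)
E
```

```text
t 50.15 pos [668.  123.3 284.2] rot [-180.     0.    16.4] F [-0.7  0.5  0.4] open 0.006
turn [-0.001  0.     0.   ] then shift [ 0.7  0.9 98.2] len 98.0
```

View pics/s21.png

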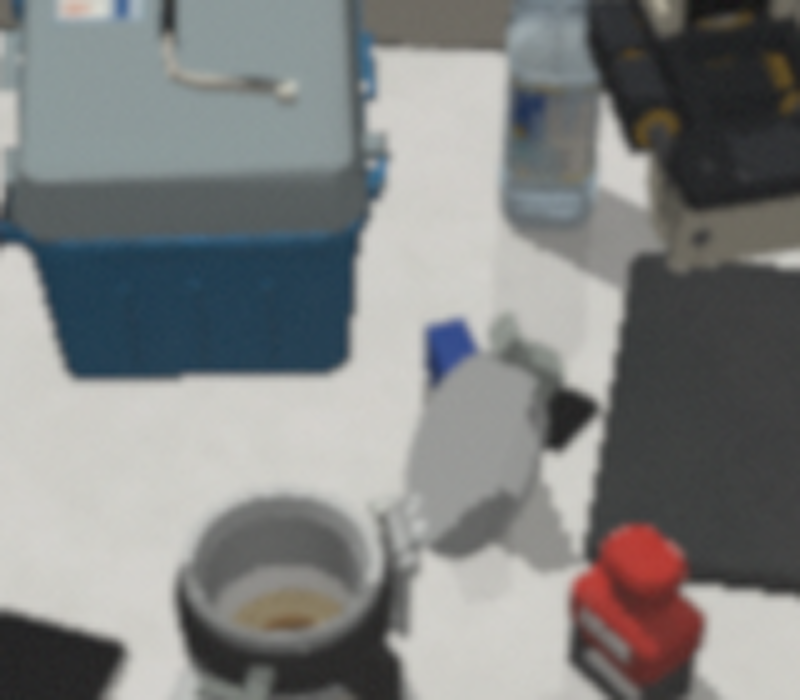

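Emit:
{"op": "play_rows", "data": {"targets": [[0,0,0,0.7,0.9,35,1],[0,0,0,0,0,35,1],[0,0,0,0,0,27,1],[0,0,0,0,0,0,1]]}}

```text
clock: 50.7
tcp_pos: [0.6659, 0.1214, 0.1874]
eef_rot: [-179.9, 0.2, 16.4]
contact_force: [0.2, 0.7, -0.1]
opening: 0.005
```

```bash
python3 - <<'E'
from h import *
to(669,122.6,186,16.4)
c=snap("side","s22",(245,40,405,180),5)
E
```

```text
t 50.7 pos [665.9 121.4 187.4] rot [-179.9    0.2   16.4] F [ 0.2  0.7 -0.1] open 0.005
turn [-0.001  0.004 -0.001] then shift [ 3.3 -0.3  1.4] len 4.0
```

View pics/s22.png

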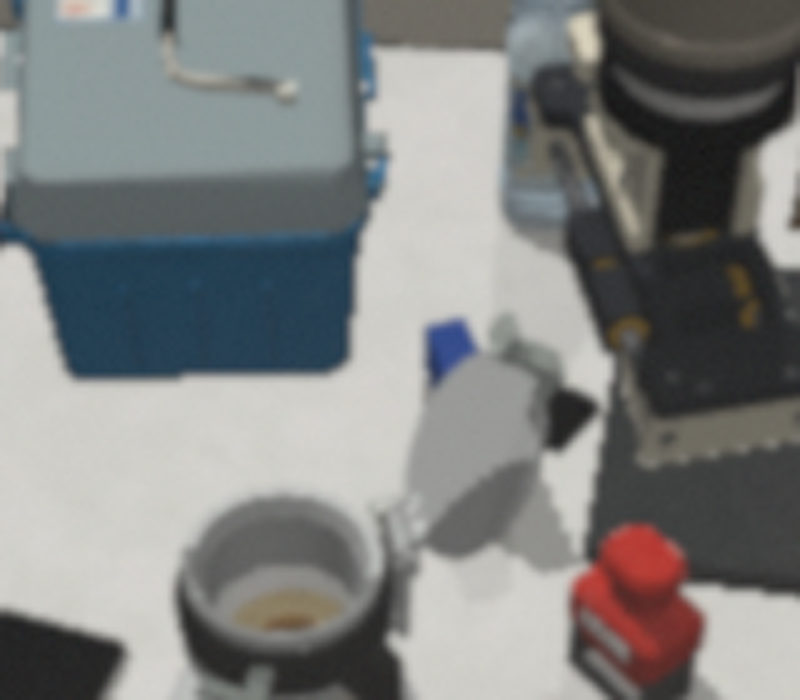

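Emit:
{"op": "play_rows", "data": {"targets": [[0,0,0,-12,0,0,1],[0,0,0,-12,0,0,1],[0,0,0,-12,0,0,1],[0,0,0,0,0,0,1]]}}

```text
clock: 51.25
tcp_pos: [0.6435, 0.1136, 0.2012]
eef_rot: [179.7, -2.1, 16.4]
contact_force: [21.2, 8.3, 21.0]
opening: 0.001
```

Emit:
{"op": "play_rows", "data": {"targets": [[0,0,0,-10,0,0,1],[0,0,0,-10,0,0,1],[0,0,0,-10,0,0,1],[0,0,0,0,0,0,1]]}}

```text
clock: 51.75
tcp_pos: [0.6034, 0.1028, 0.1895]
eef_rot: [-180.0, -0.0, 16.4]
contact_force: [0.7, 1.3, -0.6]
opening: 0.006
```

```bash
python3 - <<'E'
from h import *
to(669,122.6,186,16.4)
c=snap("side","s23",(245,40,405,180),5)
E
```

```text
t 51.75 pos [603.4 102.8 189.5] rot [-180.    -0.    16.4] F [ 0.7  1.3 -0.6] open 0.006
turn [-0.    -0.    -0.001] then shift [68.5 -0.5  3.5] len 69.0
```

View pics/s23.png

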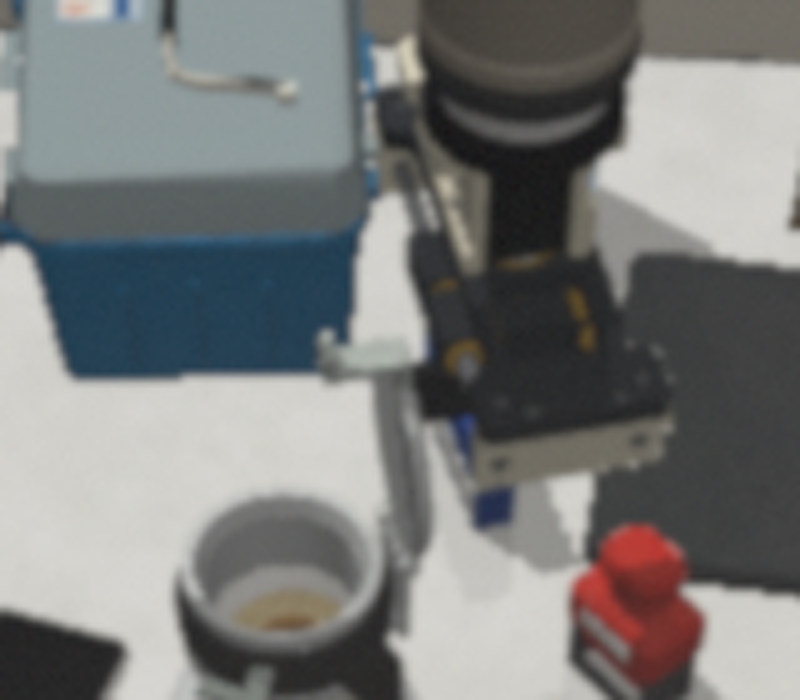

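Emit:
{"op": "play_rows", "data": {"targets": [[0,0,0,-8,0,0,1],[0,0,0,-8,0,0,1],[0,0,0,-8,0,0,1],[0,0,0,0,0,0,1]]}}

```text
clock: 52.3
tcp_pos: [0.5805, 0.0961, 0.1892]
eef_rot: [-180.0, -0.0, 16.4]
contact_force: [0.5, -0.4, -0.1]
opening: 0.009
```

Emit:
{"op": "play_rows", "data": {"targets": [[0,0,0,-8,0,0,1],[0,0,0,-8,0,0,1],[0,0,0,-8,0,0,1],[0,0,0,0,0,0,1]]}}

```text
clock: 52.8
tcp_pos: [0.5577, 0.0893, 0.1894]
eef_rot: [-180.0, -0.0, 16.4]
contact_force: [-0.2, 0.1, 0.5]
opening: 0.005
```

```bash
python3 - <<'E'
from h import *
to(669,122.6,186,16.4)
c=snap("side","s24",(245,40,405,180),5)
E
```

```text
t 52.8 pos [557.7  89.3 189.4] rot [-180.    -0.    16.4] F [-0.2  0.1  0.5] open 0.005
turn [-0.    -0.001 -0.001] then shift [116.2  -0.5   3.4] len 116.0
```

View pics/s24.png

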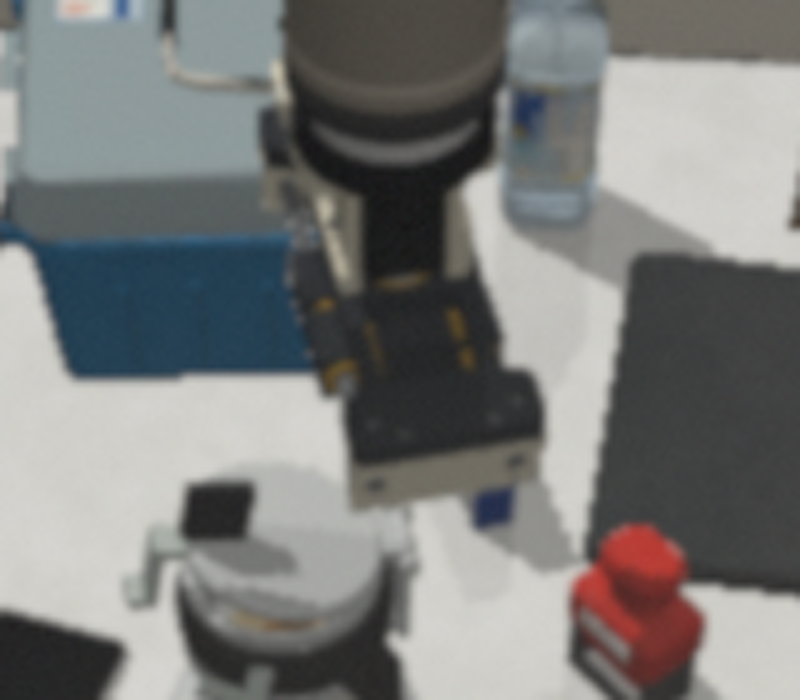

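Emit:
{"op": "play_rows", "data": {"targets": [[0,0,0,0,0,-20,1],[0,0,0,0,0,-30,0.8],[0,0,0,0,0,0,0.2],[0,0,0,0,0,0,0.2]]}}

```text
clock: 53.35
tcp_pos: [0.5579, 0.0895, 0.2384]
eef_rot: [-180.0, 0.0, 16.4]
contact_force: [0.3, 1.2, 0.3]
opening: 0.268
```

```bash
python3 - <<'E'
from h import *
to(557,22,240,131)
c=snap("side","s25",(245,100,375,220),6)
W=world(c)*1000; m=(abs(W[...,2]-136)<25)&(np.hypot(W[...,0]-508,W[...,1]-74)<44); k=W[m]; k=k[k[:,2]<142]
A=np.c_[k[:,:2]-[508,74],np.ones(len(k))]; print(np.linalg.lstsq(A,k[:,2],rcond=None)[0],len(k))
E
```

```text
t 53.35 pos [557.9  89.5 238.4] rot [-180.     0.    16.4] F [0.3 1.2 0.3] open 0.268
turn [-0.    -0.    -2.001] then shift [-50.3 -45.   -1.6] len 68.0
[-1.87108202e-02  1.28214828e-01  1.33827348e+02] 1091
```

View pics/s25.png

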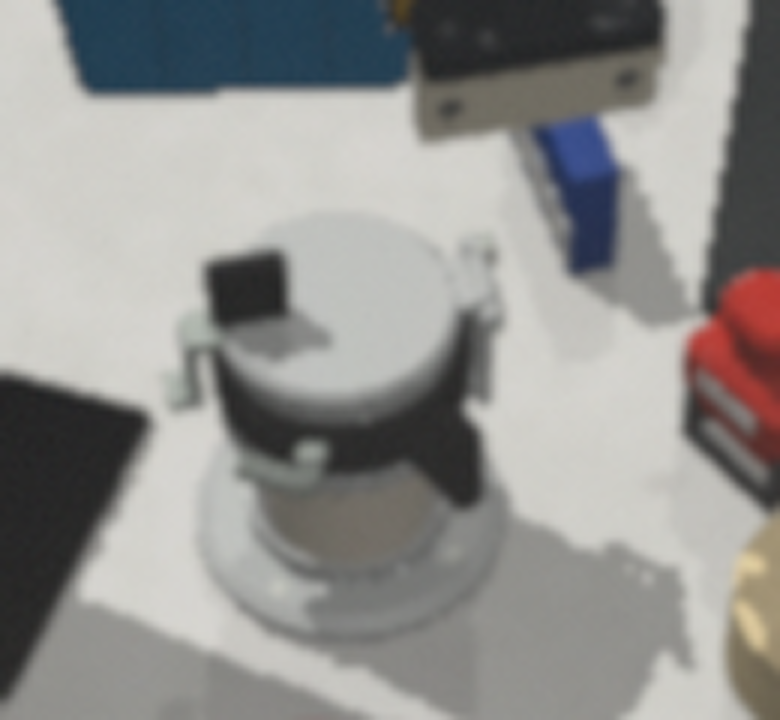

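Emit:
{"op": "play_rows", "data": {"targets": [[0,0,-0.16,0,0,-5,0.2],[0,0,-0.16,0,0,0,0.2],[0,0,-0.16,0,0,0,0.2],[0,0,-0.16,0,0,0,0.2],[0,0,-0.16,0,0,0,0.2],[0,0,-0.16,0,0,0,0.2],[0,0,-0.16,0,0,0,0.2],[0,0,-0.16,0,0,0,0.2],[0,0,-0.16,0,0,0,0.2],[0,0,-0.16,0,0,0,0.2],[0,0,-0.16,0,0,0,0.2],[0,0,-0.16,0,0,0,0.2]]}}

```text
clock: 54.9
tcp_pos: [0.5577, 0.0895, 0.2429]
eef_rot: [-179.9, -0.1, 126.7]
contact_force: [-0.5, 0.2, 0.2]
opening: 0.399
```

Emit:
{"op": "play_rows", "data": {"targets": [[0,0,-0.08,-25,-22,0,0.2],[0,0,0,-25,-23,0,0.2],[0,0,0,0,0,0,0.2]]}}

```text
clock: 55.28
tcp_pos: [0.5539, 0.0205, 0.243]
eef_rot: [-180.0, -0.1, 130.8]
contact_force: [0.1, -0.1, -0.5]
opening: 0.401
```

```bash
python3 - <<'E'
from h import *
to(556,22,123,131)
c=snap("side","s26",(245,60,375,200),6)
c=snap("top","t26",(140,190,270,310),6)
E
```

```text
t 55.27 pos [553.9  20.5 243. ] rot [-1.800e+02 -1.000e-01  1.308e+02] F [ 0.1 -0.1 -0.5] open 0.401
turn [-0.001 -0.001 -0.004] then shift [ -0.3   2.6 120. ] len 120.0
```

View pics/s26.png

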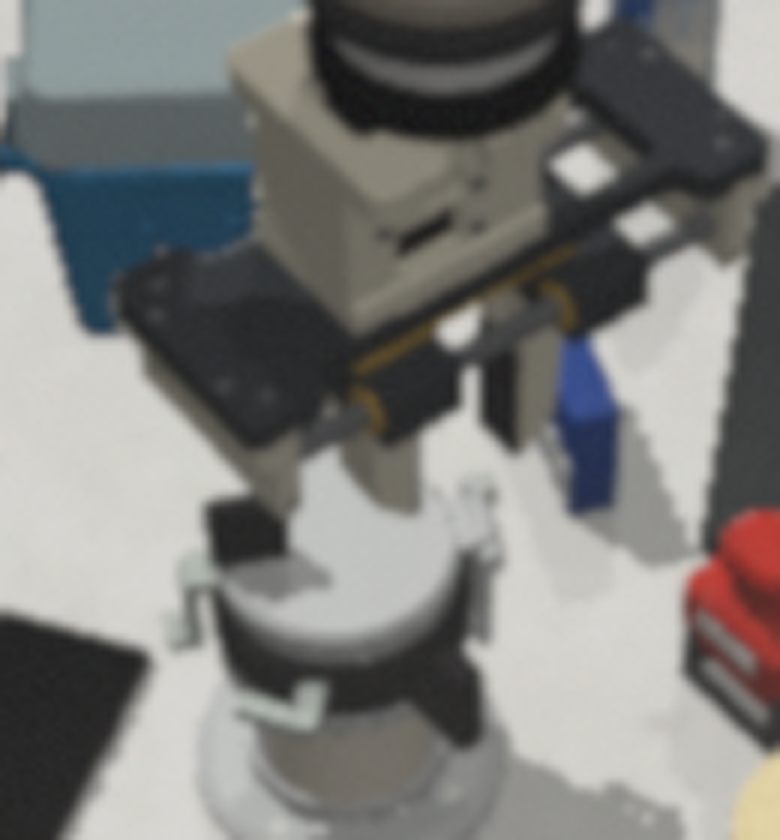

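Emit:
{"op": "play_rows", "data": {"targets": [[0,0,0,0,2,40,0.2],[0,0,0,0,0,40,0.2],[0,0,0,0,0,15,0.2],[0,0,0,0,0,0,0.2],[0,0,0,0,0,0,0.2]]}}

```text
clock: 56.0
tcp_pos: [0.5569, 0.0239, 0.1507]
eef_rot: [179.8, 0.1, 131.0]
contact_force: [0.1, 0.0, 0.3]
opening: 0.396
```

```bash
python3 - <<'E'
from h import *
to(556,22,123,131)
c=snap("side","s27",(245,80,375,220),6)
E
```

```text
t 56.0 pos [556.9  23.9 150.7] rot [1.798e+02 1.000e-01 1.310e+02] F [0.1 0.  0.3] open 0.396
turn [ 0.003  0.002 -0.   ] then shift [-0.9 -1.9 27.7] len 28.0
```

View pics/s27.png

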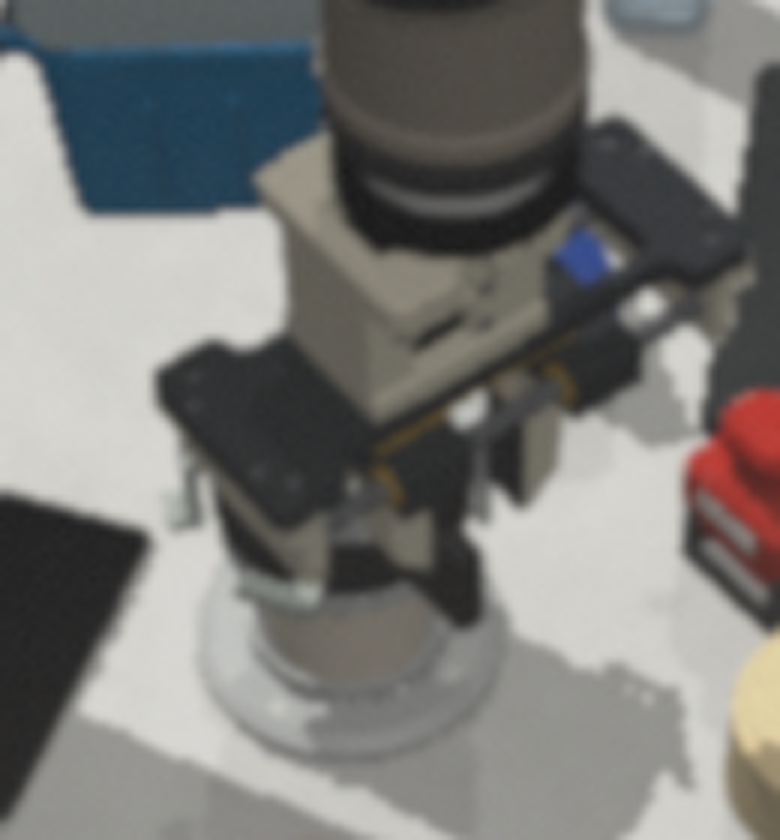

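Emit:
{"op": "play_rows", "data": {"targets": [[0,0,0,-0.5,-1.5,12,0.2],[0,0,0,0,0,10,0.2],[0,0,0,0,0,0,0.55],[0,0,0,0,0,0,0.55],[0,0,0,0,0,0,0.55]]}}

```text
clock: 56.68
tcp_pos: [0.5553, 0.0223, 0.1275]
eef_rot: [179.9, 0.0, 131.0]
contact_force: [0.6, 0.0, -0.2]
opening: 0.222
```

```bash
python3 - <<'E'
from h import *
to(556,22,128,131); arc()
E
```

```text
t 56.67 pos [555.3  22.3 127.5] rot [179.9   0.  131. ] F [ 0.6  0.  -0.2] open 0.222
turn [ 0.001  0.001 -0.001] then shift [-0.7  0.3 -0.5] len 1.0
70.1 -47.5 [179.9   0.  131. ] [ 0.6  0.  -0.2] [ 0.05 -0.14 -0.  ] 0.2219821483147069
```

Emit:
{"op": "play_rows", "data": {"targets": [[0,0,0.105,0,-7.5,0,0.55],[0,0,0.105,0,-7.5,0,0.55],[0,0,0.105,0,-7.5,0,0.55]]}}

```text
clock: 57.05
tcp_pos: [0.5369, 0.0096, 0.1275]
eef_rot: [179.9, 0.0, 112.7]
contact_force: [0.9, 0.8, -0.7]
opening: 0.225
```

Emit:
{"op": "play_rows", "data": {"targets": [[0,0,0.105,0,-7.5,0,0.55],[0,0,0.105,0,-7.5,0,0.55],[0,0,0,0,0,0,0.55]]}}

```text
clock: 57.42
tcp_pos: [0.5226, 0.0043, 0.1276]
eef_rot: [179.9, -0.0, 100.9]
contact_force: [0.3, -0.8, 0.5]
opening: 0.225
```

```bash
python3 - <<'E'
from h import *
arc()
E
```

```text
71.2 -78.2 [179.9  -0.  100.9] [ 0.3 -0.8  0.5] [-0.01 -0.13  0.  ] 0.22483012125819224
```

Emit:
{"op": "play_rows", "data": {"targets": [[0,0,0.105,0,-7.5,0,0.55],[0,0,0.105,0,-7.5,0,0.55],[0,0,0.06,0,-4.3,0,0.55],[0,0,0,0,0,0,0.55]]}}

```text
clock: 57.92
tcp_pos: [0.5037, 0.0025, 0.1274]
eef_rot: [179.9, -0.0, 85.6]
contact_force: [-0.5, -0.3, -0.6]
opening: 0.223
```

Emit:
{"op": "play_rows", "data": {"targets": [[0,0,0.05,0,-3.6,0,0.55],[0,0,0,0,0,0,0.55]]}}

```text
clock: 58.18
tcp_pos: [0.5002, 0.0027, 0.1273]
eef_rot: [179.9, -0.0, 82.7]
contact_force: [0.6, -0.6, 0.7]
opening: 0.22
```

Emit:
{"op": "play_rows", "data": {"targets": [[0,0,0.04,0,-3,0,0.55],[0,0,0,0,0,0,0.55]]}}

```text
clock: 58.42
tcp_pos: [0.4972, 0.0031, 0.1272]
eef_rot: [180.0, -0.0, 80.4]
contact_force: [-0.1, -0.1, 0.3]
opening: 0.225
```

```bash
python3 - <<'E'
from h import *
arc()
E
```

```text
71.7 -98.7 [180.   -0.   80.4] [-0.1 -0.1  0.3] [ 0.04 -0.12 -0.03] 0.2254226167377968
```

Emit:
{"op": "play_rows", "data": {"targets": [[0,0,0.03,0,-2.5,0,0.55],[0,0,0,0,0,0,0.55]]}}

```text
clock: 58.68
tcp_pos: [0.4944, 0.0035, 0.1272]
eef_rot: [180.0, -0.0, 78.5]
contact_force: [0.4, 0.3, -0.5]
opening: 0.223
```

Emit:
{"op": "play_rows", "data": {"targets": [[0,0,0.03,0,-2.5,0,0.55],[0,0,0,0,0,0,0.55]]}}

```text
clock: 58.92
tcp_pos: [0.4919, 0.004, 0.1272]
eef_rot: [180.0, -0.0, 76.8]
contact_force: [0.4, -0.2, 0.8]
opening: 0.223
```

Emit:
{"op": "play_rows", "data": {"targets": [[0,0,0,0,-2,0,0.55],[0,0,0,0,0,0,0.55]]}}

```text
clock: 59.18
tcp_pos: [0.4915, 0.0042, 0.1273]
eef_rot: [179.8, -0.0, 76.8]
contact_force: [6.6, -1.6, -3.5]
opening: 0.225
```

```bash
python3 - <<'E'
from h import *
arc()
E
```

```text
71.8 -103.3 [179.8  -0.   76.8] [ 6.6 -1.6 -3.5] [-0.19 -1.04  0.03] 0.2250491067614587
```

Emit:
{"op": "play_rows", "data": {"targets": [[0,0,0,0,-2.5,0,0.55],[0,0,0,0,0,0,0.55]]}}

```text
clock: 59.42
tcp_pos: [0.4912, 0.0043, 0.1275]
eef_rot: [179.5, -0.1, 76.8]
contact_force: [13.1, -2.5, -9.8]
opening: 0.222
```

Emit:
{"op": "play_rows", "data": {"targets": [[0,0,0,0,9,0,0.4],[0,0,0,0,0,-15,0.3],[0,0,0,0,0,-40,0.2],[0,0,0,0,0,-45,0.2],[0,0,0,-40,0,0,0.2],[0,0,0,-50,0,0,0.2],[0,0,0,-50,0,0,0.2],[0,0,0,-40,0,0,0.2],[0,0,0,0,0,0,0.2]]}}

```text
clock: 60.55
tcp_pos: [0.4544, -0.1743, 0.2268]
eef_rot: [-180.0, -0.0, 76.6]
contact_force: [0.6, 0.7, 0.2]
opening: 0.401
```

```bash
python3 - <<'E'
from h import *
arc()
c=snap("side","s28",(245,100,375,220),6)
c=bot.camera("top"); overlay(c,"ot28",[508.2,75],16.5,(140,195,270,300),6,lev=-27)
cv2.imwrite("pics/t28.png",c["color"][...,::-1]); rolls(c)
E
```

```text
254.0 -102.2 [-180.    -0.    76.6] [0.6 0.7 0.2] [-0.02 -0.11 -0.02] 0.40133018466837295
px (np.int32(124), np.int32(161)) xy 735.6 281.1 mid [723.  281.6] r 132.3 n 6683 rgb [60. 61. 60.]
px (np.int32(275), np.int32(137)) xy 798.0 -50.6 mid [784.2 -50.6] r 77.0 n 687 rgb [192. 190. 182.]
px (np.int32(404), np.int32(163)) xy 737.6 -338.2 mid [ 737.2 -336.8] r 63.1 n 405 rgb [116. 114. 110.]
px (np.int32(386), np.int32(248)) xy 546.7 -299.3 mid [ 546.9 -299.6] r 32.3 n 539 rgb [150.  93.  61.]
px (np.int32(225), np.int32(250)) xy 533.5 53.7 mid [534.9  52.7] r 47.7 n 361 rgb [120. 120. 118.]
px (np.int32(444), np.int32(254)) xy 535.7 -426.2 mid [ 535.9 -426.5] r 32.2 n 590 rgb [189. 171.  93.]
px (np.int32(279), np.int32(264)) xy 506.0 -66.1 mid [505.6 -66. ] r 32.1 n 562 rgb [131.  66.  63.]
px (np.int32(105), np.int32(289)) xy 443.6 309.8 mid [443.6 307.7] r 75.6 n 217 rgb [57. 66. 74.]
px (np.int32(229), np.int32(279)) xy 470.3 40.3 mid [471.4  41.9] r 23.6 n 186 rgb [162. 162. 159.]
```

View pics/s28.png

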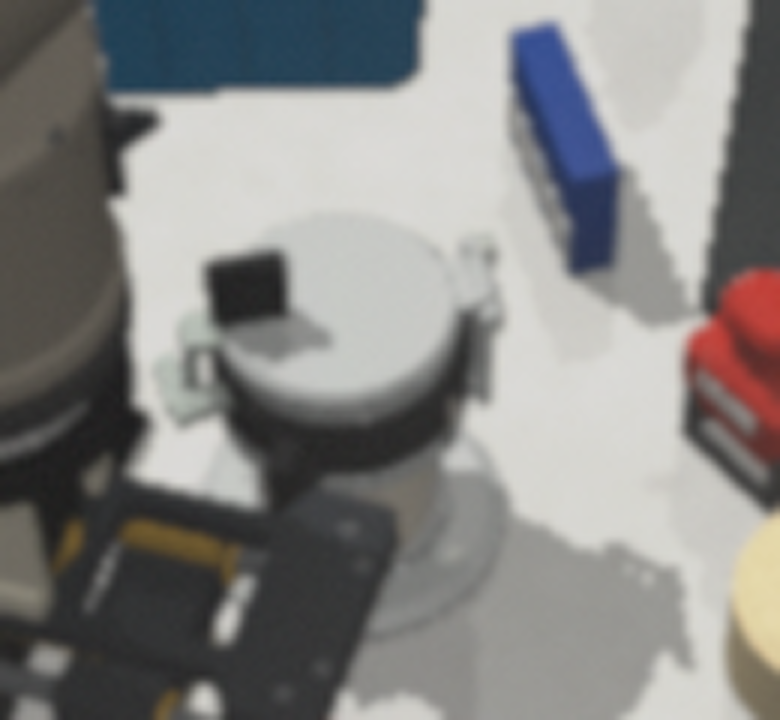

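View pics/ot28.png

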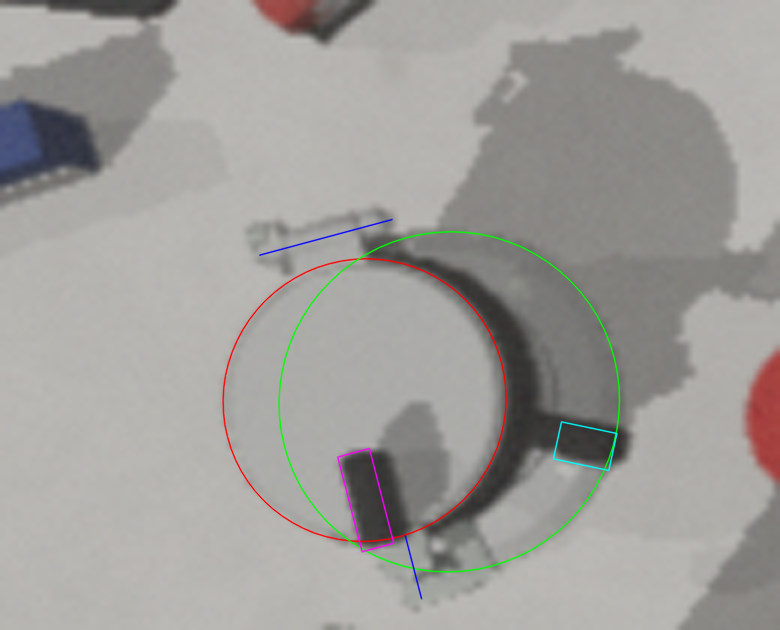

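View pics/t28.png

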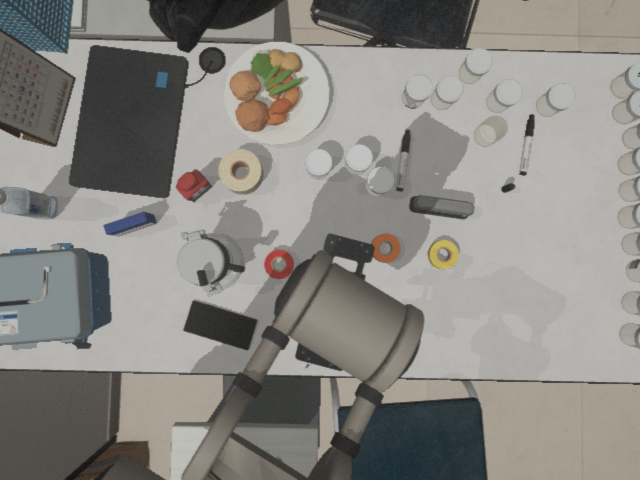

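```bash
python3 - <<'E'
from plant import bot
print(bot.sign_off())
E
```

```text
the job is handed in; nothing more can be done
None
```

The job is handed in at about 60 s. Three narrow cream rolls were on the desk and all three are in the tube, with the cover shut and the collar locked. The sequence was collar unlocked, cover opened, rolls dropped in, cover shut, collar locked.

**Last checks**
- **Collar:** I drove it against both stops, about 12 N when unlocking and 13 N sideways when locking. In the last picture the lever sits at the locked angle and the tongue is over the hasp.
- **Rolls:** the top roll's face read 74 mm above the desk just before closing, which matches three rolls lying flat (14 + 60 mm).
- **Cover:** it looks the same as it did shut at the start. I did not press it down further. A flatness check I ran on it came out slightly tilted, but the tower's other parts skewed that reading, so I did not rely on it.
- **Rest of the desk:** the three coloured rings read the same positions as before. The wide roll and cups look unmoved in the picture. The robot ended clear of everything.

**Problems on the way**
- **Fingertip reach:** the fingertips reach only about 5 mm past the TCP, not the stated 25 mm. The first tab grip and the first roll grasp failed because of this. Nothing was displaced.
- **Cover slip:** on the second try the cover slipped from a high grip and sprang shut once. I then reopened it with a lower grip.
- **Force peak:** the force reading reached about 31 N while the fingers pushed the tab to close the cover.

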